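Swing down the raised locker's hatch with the hook pole

TASK

Take the hook pole from its rest, put its hook through the eye on the hatch of the raised locker, pull the hatch off its catch and let it down slowly, with the hook still in the eye, until it lies on its stop; keep the pole level, press no harder on the stop than it takes to feel it, do not let the hatch drop, and touch the hatch with the pole only. Then unhook the pole and lay it back in its rest the way it lay. Leave the tape roll, the side cutters and the dropper bottle where they are.

Things in the scene. Friction and masses are not known exactly. Their poses are not given: they have to be found in the camera images.
- pole: Hook pole (loose, 120 g), origin in the middle of its wooden handle, x along it to the hook, y left, z up. Handle from x = -60 to +35 mm; then a 16 mm wide steel collar to x = 45 mm and a round steel rod of 10 mm diameter on the same axis to x = 100 mm, where a round hook pin of 8 mm diameter turns off square to the left (+y); its rounded end is 38 mm from the axis.
- pole_grip (a point): Middle of the pole's light wooden handle, the point to grip; same place and axes as the pole's origin. The handle is a bar 95 mm long (x), 16 mm wide (y), 28 mm high (z). Past the catch, pole and hatch must not press on one another with more than 10 N, nor the pole be levered more than 0.10 rad out of level: both mean that the stop is being forced.
- hook_pin (a point): Point on the axis of the hook pin, 100 mm ahead of the grip point and 19 mm to its left; the straight pin runs along y through it, its free end 19 mm farther on. Axes as the pole's.
- rest: Fixed plywood rest, base 165 x 60 x 8 mm, two forks open at the top. Origin on the bench straight below the handle's middle as the pole lies in it, x to the hook. Seated, the pole is level, its axis 46 mm above the bench. Fork slots: 20 mm wide at x = -47 mm (for the handle), 15 mm wide at x = 65 mm (for the rod), about 10 mm thick; their flared sides end about 70 mm above the bench.
- eye (a point): Centre of the steel eye on the hatch: a ring of 5 mm wire with a 16 mm hole along the hinge (y), 18 mm before the front face; shut, 80 mm above and 28 mm before the hinge line. Axes turn with the hatch; shut, x points into the locker, y left, z up. The pin goes in sideways from the right (towards +y). Over 15 N between pole and hatch bends the eye and is a failure.
- hinge (a point): Middle of the hinge line along the hatch's lower edge, 165 mm above the bench; fixed to the locker. x points into the locker, y along the hinge to the left, z up.
- locker: Fixed grey steel locker 150 mm wide, 110 mm deep, about 120 mm high on four legs; origin on the bench below the hinge's middle, x into it. Its roof reaches 24 mm out before the hinge line, underside 274 mm above the bench. At the left a stop screw stands 50 mm before the hinge line, under the hatch's overhanging edge; its height is set anew each time and is not measured.
- hatch (a joint): Angle of the aluminium hatch (176 x 100 x 8 mm, 0.15 to 0.3 kg): 0 shut, upright; grows as its top swings out and down. A ball catch gives way at 3 to 7 N at the eye; then the hatch falls by its weight (1 to 2 N at the eye) unless held back. It ends on the stop screw, anywhere from 0.7 to 1.52 rad: felt as a rising push after the hook's 8 mm play. Beyond 0.4 rad, over 1.0 rad/s is a drop.
- tape: Roll of black tape lying flat, 55 mm across, 19 mm high; leave alone. Origin under its centre.
- cutters: Side cutters lying flat, 125 x 42 x 12 mm; leave alone. Origin under its centre.
- dropper: Small red-brown dropper bottle standing, 32 mm across, 102 mm high; leave alone. Origin under its centre.
There are look-alikes about, which are no part of the job. Of the things shaped like the pole, the wooden one is meant.

How it is judged:
On the way, in this order (a step that is already met when the one before it is completed fails the run):
1. the pole is lifted clear of its rest (z of pole_grip in the frame of rest above 0.076 m), for 0.1 s.
2. the hook is through the eye of the shut hatch (distance between hook_pin and eye below 0.014 m and value of joint hatch below 0.1 rad), for 0.1 s.
3. the hatch is down and at rest with the hook still in its eye (distance between hook_pin and eye below 0.014 m and value of joint hatch above 0.65 rad and velocity of joint hatch below 0.05 rad/s), for 0.2 s.
At the end, for the whole second after the job is handed in: The hatch lies open on its stop (more than 0.65 rad) at rest, and the pole lies still in both forks of its rest, hook end and hook side as at the start: handle middle within 15 mm along, 6 mm across and 5 mm in height of where it lay, pole within 0.1 rad of the rest's direction (value of joint hatch above 0.65 rad and velocity of joint hatch below 0.05 rad/s and x of pole_grip in the frame of rest between -0.015 and 0.015 m and y of pole_grip in the frame of rest between -0.006 and 0.006 m and z of pole_grip in the frame of rest between 0.041 and 0.051 m and x of hook_pin in the frame of rest above 0.08 m and y of hook_pin in the frame of rest above 0 m and angle between the x axis of pole_grip and the x axis of rest, either way round below 0.1 rad and linear speed of pole below 0.02 m/s); the robot touches nothing.
It fails at once if pole and hatch press on one another with more than 15 N (contact force between pole and hatch above 15 N).
It fails at once if the stop is forced: with the hatch beyond 0.4 rad, pole and hatch press on one another with more than 10 N, or the pole in the eye is levered more than 0.10 rad out of level (value of joint hatch above 0.4 rad and (contact force between pole and hatch above 10 N or (distance between hook_pin and eye below 0.014 m and angle between pole_grip's own z axis and vertical above 0.1 rad))).
It fails at once if the hatch drops: beyond 0.4 rad it turns faster than 1.0 rad/s (value of joint hatch above 0.4 rad and velocity of joint hatch above 1 rad/s).
It fails at once if the robot itself touches the hatch (contact force between any of the fingers, the arm and hatch above 0.5 N).
It fails at once if the tape roll, the side cutters or the dropper bottle is moved more than 30 mm (distance of any of tape, cutters, dropper from where it was at the start of the episode above 0.03 m).
It also fails if it takes over 64 s, if anything falls off the work surface, if the arm or the gripper's body presses on something with over 40 N, if the wrist force passes 120 N, or if a joint passes its speed limit or range.

ROBOT

A 6-joint arm with a two-finger parallel gripper is mounted at the origin on a cart in front of the work surface, level with it; the furniture and walls round the work are solid. World frame = base frame: x ahead of the robot, y to its left, z up, the work surface at z = 0. Lengths are in m, angles in rad, forces in N, time in s.
With the tool pointing down it reaches from about 0.375 to 0.9 m from the base axis. Payload 3.1 kg.
Tool frame: the origin (TCP) lies midway between the tips of the shut fingers; the grasp point (between the pads) lies 19 mm behind it; z points along the fingers, x is the direction in which the jaws open and shut, and the axes are right-handed (so a half turn about z gives the same grasp; the last joint's range is limited). The gripper opens to 87 mm and grips with 3 to 60 N. Pads are 19 mm wide; open, the fingers measure 117 mm over their backs; the gripper's body (75 mm by 190 mm) begins 51 mm behind the grasp point.
Start: joints at [0.99, 0.527, 1.433, -0, 1.181, -0.178], TCP at [0.245, 0.575, 0.223] pointing down, gripper open.
Joint ranges: [-3.08, 3.08], [-0.75, 2.2], [0.22, 2.44], [-1.43, 4.57], [0, 2.65], [-2.85, 2.85]. Speed limits (rad/s): [2.79, 2.79, 3.14, 3.14, 3.14, 3.14].

INTERFACE

Orientations are given as a unit quaternion [x, y, z, w].
In Python, from rig import * gives the robot as it stands.
- The arm moves only by the tool drive_tool, never from a script. Its argument "plan" is a list of rows, each an object with "offset": the shift along the tool's x, y, z in cm, a list of three; "delta_rot": the turn, a rotation vector about the tool's x, y, z in degrees, a list of three; "jaw": the finger opening in cm, from 0 to 8.7. In form: [{"offset": [dx, dy, dz], "delta_rot": [wx, wy, wz], "jaw": jaw}, ...]. A call has exactly 8 rows; each row is the pose to reach, as a shift and turn from the pose commanded when the call began, along the tool's axes at that moment; what a row does not reach only later rows make up. A row lasts 1/12 s, in which the tool goes at most 41.7 mm and 7.16 degrees, less where a joint would pass 70% of its speed; a pose out of reach is approached as far as the arm can. A call with a gripper value outside its range is refused whole. The fingers move at their own pace and stop on an object; "squeeze" is the grip in N (left out, the last holds). Time passes only in rows, so rows that repeat a pose let the fingers close, or fill a call up. It gives the time, the measured TCP pose, the force and the opening at its end, in the units of the state.
- get_obs(): the state, without advancing time (a new reading comes with each control period).
- camera(name): name is "scene" or "top" or "wrist"; returns the picture (480x640x3 uint8, red, green, blue); there is no depth.
- calibration(name): a dict with "K" (3x3 intrinsics, pixels), "pose" (4x4, takes a point from camera to world coordinates); the wrist camera has in their place "tool_from_camera" (4x4, takes a point from camera to tool coordinates, whose origin is the TCP and whose axes are the tool frame's). Camera axes: x right, y down, z forward; pixel columns grow to the right and rows downward; lengths in m; the calibration is good to about 2 mm. A picture is of the moment at which its call begins: read the wrist's pose just before it. calibration takes no time and is no camera call.
- hand_in(): hands the job in, once; it reports no verdict.
The state is a dict: "time": time; "q": joint angles; "joint_velocities": joint speeds; "joint_torque": joint torques, N m; "position": TCP position; "tool_rot": TCP orientation; "ft_force": force on the tool from outside, world axes, zero at the start; "moment": the same for the moment, N m; "grip_width": finger opening in m.
Only numpy, scipy, OpenCV 4.12 (cv2) and the standard library are available. Lean on these libraries where they do the work, as an engineer would, in place of code of your own. Each camera call takes 0.05 s, during which the arm holds its last target.

## Working session

There is one attempt and no reset: what is moved stays moved. The work goes in short steps, Python scripts to look and compute and a tool call to move; the robot and the scene stay as the last step left them, time stands still between calls to the robot, and variables do not carry over. Pictures are saved under pics/ and viewed, and the job is handed in when it is done.

Besides the shell and the picture viewer there is one more tool, called after "Emit:" as a command line: name --argument value ..., lists and objects as JSON in quotes. drive_tool: Moves the arm, as the interface text tells. Its arguments: {"type":"object","properties":{"plan":{"type":"array","items":{"type":"object","properties":{"offset":{"type":"array","items":{"type":"number"}},"delta_rot":{"type":"array","items":{"type":"number"}},"jaw":{"type":"number"}}}},"squeeze":{"type":"number"}},"required":["plan"]}

```bash
ls; mkdir -p pics; python3 - <<'E'
from rig import *
import cv2
o=get_obs(); print(o)
for n in("scene","top","wrist"):
    im=camera(n); cv2.imwrite(f"pics/{n}0.png",im[:,:,::-1]); c=calibration(n); print(n,c)
E
```

```text
pics
{'time': 0.0, 'q': array([ 9.89528775e-01,  5.28481917e-01,  1.43391258e+00, -1.11483328e-05,
        1.18143691e+00, -1.78492931e-01]), 'joint_velocities': array([ 5.30467647e-05,  1.61726885e-03, -2.12388088e-04, -2.64654028e-03,
        9.50895667e-04,  1.27377354e-03]), 'joint_torque': array([-7.88975285e-04, -4.40048361e+01, -1.76588076e+01,  6.33438933e-02,
        5.83703094e-02, -1.71216607e-04]), 'position': array([0.24453437, 0.57435807, 0.22155873]), 'tool_rot': array([ 8.34256192e-01,  5.51375873e-01, -1.02655660e-03,  4.46323380e-04]), 'ft_force': array([ 0.10717402,  0.37517664, -0.83590001]), 'moment': array([-0.04100841,  0.02413122,  0.06661766]), 'grip_width': 0.08708071532910172}
scene {'K': array([[460.05838556,   0.        , 317.81543531],
       [  0.        , 460.05838556, 240.84045269],
       [  0.        ,   0.        ,   1.        ]]), 'pose': array([[ 0.87889772, -0.19715445,  0.43436036,  0.1806925 ],
       [-0.47691145, -0.38171913,  0.79173605, -0.83713777],
       [ 0.00970937, -0.90300644, -0.42951729,  0.51521652],
       [ 0.        ,  0.     
[... 281 characters left out ...]
815174, -0.05968988,  0.01141153, -0.19061166],
       [ 0.00223995, -0.22378813, -0.97463524,  1.18175862],
       [ 0.        ,  0.        ,  0.        ,  1.        ]])}
wrist {'K': array([[331.28972865,   0.        , 317.63737183],
       [  0.        , 331.28972865, 240.47847893],
       [  0.        ,   0.        ,   1.        ]]), 'tool_from_camera': array([[ 9.99999361e-01,  3.91289801e-04,  1.06050862e-03,
        -4.29975973e-04],
       [-6.84889864e-04,  9.56098038e-01,  2.93046194e-01,
        -7.89536061e-02],
       [-8.99284228e-04, -2.93046733e-01,  9.56097696e-01,
        -1.61795526e-01],
       [ 0.00000000e+00,  0.00000000e+00,  0.00000000e+00,
         1.00000000e+00]])}
```

View pics/scene0.png

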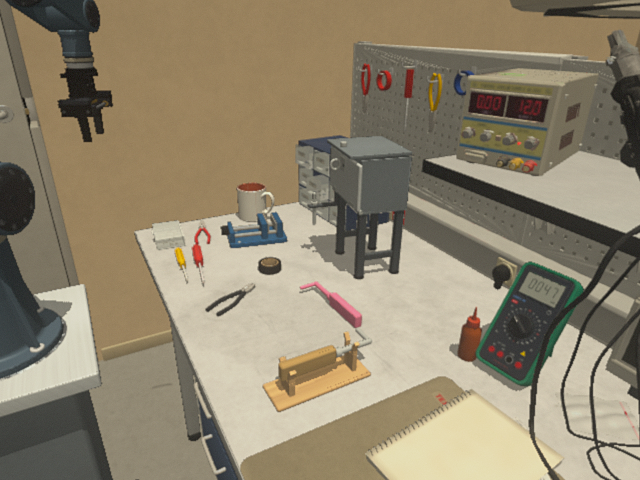

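View pics/top0.png

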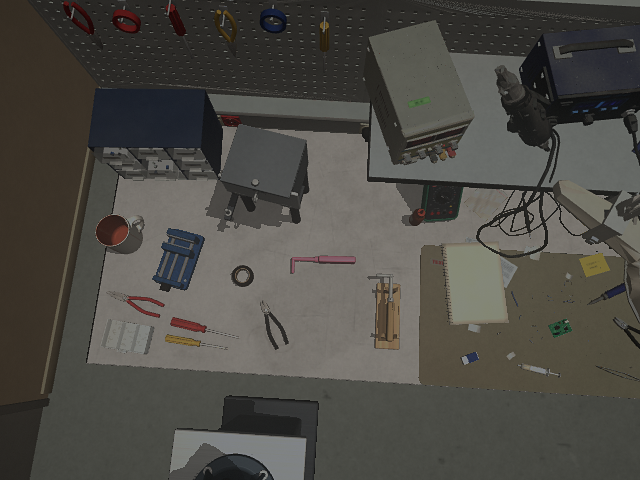

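View pics/wrist0.png

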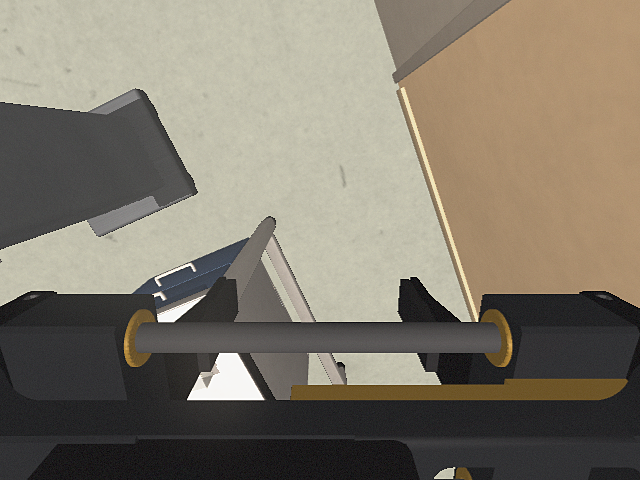

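Candidates for the pole are the wooden one in the plywood rest (top (386,312), scene (310,365)) and the pink one lying loose (top (320,260)). By the description I choose the wooden one, and check it in close crops.

```bash
python3 - <<'E'
import cv2
s=cv2.imread("pics/scene0.png");t=cv2.imread("pics/top0.png")
def crop(im,x,y,w,h,f,n): cv2.imwrite(n,cv2.resize(im[y:y+h,x:x+w],None,fx=f,fy=f,interpolation=cv2.INTER_CUBIC))
crop(s,255,320,130,97,6,"pics/c1.png")
crop(t,355,265,60,90,6,"pics/c2.png")
crop(s,290,120,130,97,6,"pics/c3.png")
crop(t,195,115,130,97,6,"pics/c4.png")
E
```

```text
(no output)
```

View pics/c1.png

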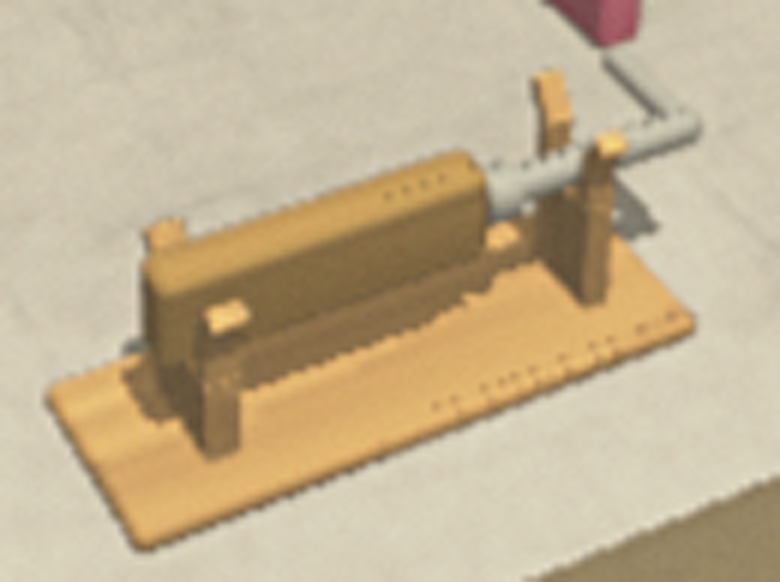

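View pics/c2.png

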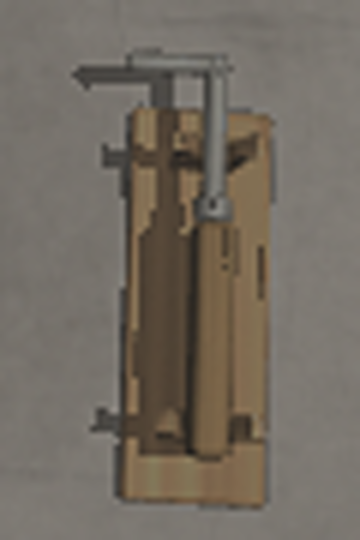

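View pics/c3.png

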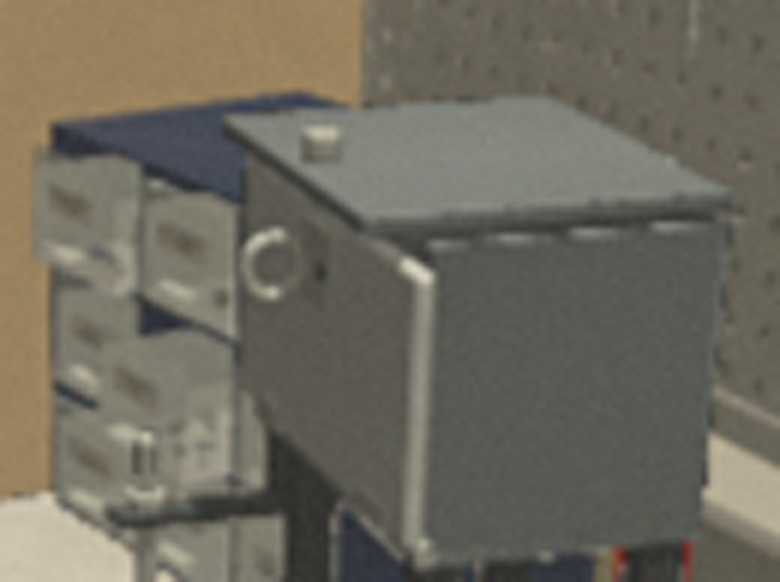

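View pics/c4.png

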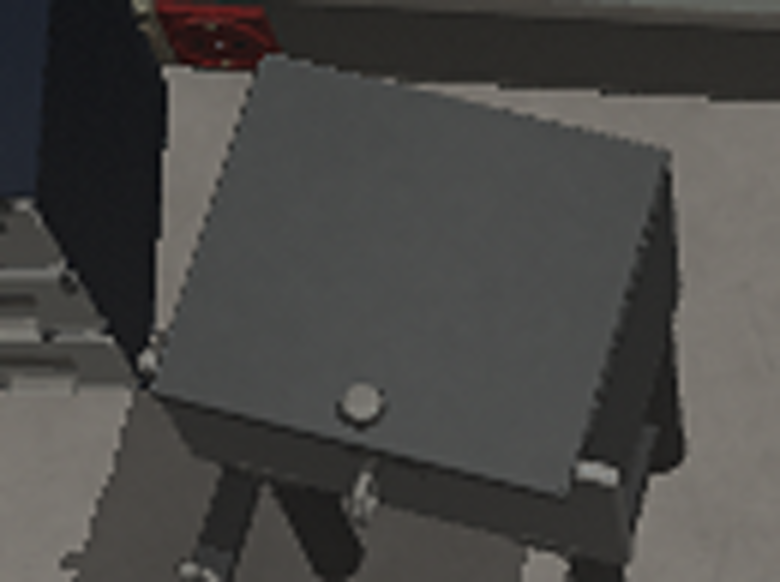

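Both crops confirm the choice: wooden handle with steel collar and rod, pin turning off to the left (top pin from about (377,275) to (392,276)). The eye ring is at scene (335,164) and top (255,197). Triangulating.

```bash
cat > h.py <<'E'
import numpy as np, cv2
from scipy.spatial.transform import Rotation as R
from rig import *
C={n:calibration(n) for n in("scene","top","wrist")}
def ray(n,uv,obs=None):
    c=C[n]
    if n=="wrist":
        T=np.eye(4);T[:3,:3]=R.from_quat(obs["tool_rot"]).as_matrix();T[:3,3]=obs["position"];P=T@c["tool_from_camera"]
    else:P=c["pose"]
    d=P[:3,:3]@np.linalg.inv(c["K"])@np.array([uv[0],uv[1],1.]);return P[:3,3],d/np.linalg.norm(d)
def atz(n,uv,z,obs=None):
    o,d=ray(n,uv,obs);return o+d*(z-o[2])/d[2]
def tri(*rs):
    A=np.zeros((3,3));b=np.zeros(3)
    for o,d in rs:
        M=np.eye(3)-np.outer(d,d);A+=M;b+=M@o
    p=np.linalg.solve(A,b);return p,[np.linalg.norm((np.eye(3)-np.outer(d,d))@(p-o)) for o,d in rs]
def proj(n,p,obs=None):
    c=C[n]
    if n=="wrist":
        T=np.eye(4);T[:3,:3]=R.from_quat(obs["tool_rot"]).as_matrix();T[:3,3]=obs["position"];P=T@c["tool_from_camera"]
    else:P=c["pose"]
    q=c["K"]@(P[:3,:3].T@(np.asarray(p)-P[:3,3]));return q[:2]/q[2]
E
python3 - <<'E'
from h import *
np.set_printoptions(precision=4,suppress=True)
s=lambda x,y,ox,oy:(ox+(x+.5)/6-.5,oy+(y+.5)/6-.5)
T=lambda x,y:ray("top",s(x,y,195,115)); S=lambda x,y:ray("scene",s(x,y,290,120))
print("eye",tri(T(362,495),S(270,262)))
for n,a,b in[("FL",(158,393),(228,118)),("FR",(567,492),(365,222)),("BR",(668,152),(728,190)),("BL",(262,55),(550,98)),("knob",(362,400),(322,135))]:
    print(n,tri(T(*a),S(*b)))
P=lambda x,y,z:atz("top",s(x,y,355,265),z)
S1=lambda x,y,z:atz("scene",s(x,y,255,320),z)
print("handle top corners",P(200,222,.06),P(233,222,.06),P(228,455,.06),P(192,455,.06))
print("rod",P(214,195,.046),P(218,75,.046),"pin end",P(130,63,.046))
print("base corners top",P(130,110,.008),P(270,115,.008),P(266,505,.008),P(120,498,.008))
print("base corners sc",S1(50,395,.008),S1(145,545,.008),S1(692,320,.008))
print("pin end tri",tri(ray("top",s(130,63,355,265)),ray("scene",s(610,60,255,320))))
print("handle back top sc",S1(150,275,.06),S1(465,155,.06))
E
```

```text
eye (array([ 0.6657, -0.0228,  0.2464]), [np.float64(8.163336951129013e-05), np.float64(8.163336951113601e-05)])
FL (array([0.6864, 0.0446, 0.2811]), [np.float64(1.5866594327199343e-05), np.float64(1.5866594327186722e-05)])
FR (array([ 0.6581, -0.0981,  0.2802]), [np.float64(0.001555721586844168), np.float64(0.001555721586844367)])
BR (array([ 0.7854, -0.1239,  0.2821]), [np.float64(0.0013400813226655324), np.float64(0.0013400813226652894)])
BL (array([0.8157, 0.0222, 0.2803]), [np.float64(0.00019770780431351811), np.float64(0.00019770780431337877)])
knob (array([ 0.6838, -0.0271,  0.2905]), [np.float64(0.000849151443443834), np.float64(0.0008491514434439087)])
handle top corners [ 0.4828 -0.3367  0.06  ] [ 0.4836 -0.35    0.06  ] [ 0.391  -0.3506  0.06  ] [ 0.3901 -0.3363  0.06  ]
rod [ 0.4959 -0.3439  0.046 ] [ 0.5458 -0.3441  0.046 ] pin end [ 0.5486 -0.3075  0.046 ]
base corners top [ 0.535  -0.3121  0.008 ] [ 0.5365 -0.3719  0.008 ] [ 0.3736 -0.3743  0.008 ] [ 0.3728 -0.3139  0.008 ]
base corners sc [ 0.3706 -0.3198  0.008 ] [ 0.3715 -0.3775  0.008 ] [ 0.5327 -0.3738  0.008 ]
pin end tri (array([ 0.5483, -0.3074,  0.0442]), [np.float64(0.0006429474849221411), np.float64(0.0006429474849222838)])
handle back top sc [ 0.3884 -0.3461  0.06  ] [ 0.4797 -0.342   0.06  ]
```

```bash
cat >> h.py <<'E'
np.set_printoptions(precision=4,suppress=True)
def Rt(yaw,tilt=0):  # yaw = direction of tool x axis (world), tool z down
    return R.from_euler('z',yaw)*R.from_euler('x',np.pi)
def plan(p,yaw,p0=None,r0=None):
    o=get_obs()
    p0=o["position"] if p0 is None else np.array(p0); r0=R.from_quat(o["tool_rot"]) if r0 is None else r0
    off=r0.inv().apply(np.array(p)-p0)*100
    rv=(r0.inv()*Rt(yaw)).as_rotvec(degrees=True)
    print("offset cm",off,"rot deg",rv)
def st():
    o=get_obs(); r=R.from_quat(o["tool_rot"]).as_matrix()
    print("t",round(o["time"],2),"p",o["position"],"yaw",round(np.degrees(np.arctan2(r[1,0],r[0,0])),2),"zax",r[:,2],"F",o["ft_force"],"M",o["moment"],"w",o["grip_width"])
    return o
E
python3 -c "
from h import *
st();plan((.42,.22,.22),-.11);plan((.45,-.343,.2),-np.pi/2+.007,p0=(.42,.22,.22),r0=Rt(0.167));"
```

```text
t 0.15 p [0.2447 0.5745 0.2218] yaw 66.92 zax [-0.0009 -0.0014 -1.    ] F [-0.5234  0.4683 -0.4643] M [ 0.0265 -0.0196  0.0465] w 0.08696962099974193
offset cm [-25.7406  30.0263   0.2141] rot deg [ 0.0448  0.0894 73.2208]
offset cm [-6.4002 56.0154  2.    ] rot deg [ 0.     -0.     99.1673]
```

Emit:
drive_tool --plan '[{"offset":[-2.6,3.0,0],"delta_rot":[0,0,6.5],"jaw":5},{"offset":[-5.2,6.0,0],"delta_rot":[0,0,13],"jaw":5},{"offset":[-7.8,9,0],"delta_rot":[0,0,19.5],"jaw":5},{"offset":[-10.4,12,0],"delta_rot":[0,0,26],"jaw":5},{"offset":[-13,15,0],"delta_rot":[0,0,32.5],"jaw":5},{"offset":[-15.6,18,0],"delta_rot":[0,0,39],"jaw":5},{"offset":[-18.2,21,0],"delta_rot":[0,0,45.5],"jaw":5},{"offset":[-20.8,24,0],"delta_rot":[0,0,52],"jaw":5}]' --squeeze 20

```text
time: 0.82
position: [0.3844, 0.2878, 0.2225]
tool_rot: [0.992, 0.127, -0.0, 0.0]
ft_force: [0.2, 0.2, 0.7]
grip_width: 0.0508
```

```bash
python3 -c "
from h import *
st();plan((.45,-.1,.2),-np.pi/2+.007)"
```

```text
t 0.82 p [0.3844 0.2878 0.2225] yaw 14.62 zax [-0.0002 -0.0001 -1.    ] F [0.246  0.238  0.7493] M [-0.0793  0.0035 -0.0023] w 0.0508342991967098
offset cm [-3.4475 39.1756  2.2537] rot deg [  0.0104   0.0045 104.2237]
```

Emit:
drive_tool --plan '[{"offset":[-0.2,3.8,0],"delta_rot":[0,0,6.8],"jaw":5},{"offset":[-0.5,7.6,0],"delta_rot":[0,0,13.6],"jaw":5},{"offset":[-0.9,11.4,0],"delta_rot":[0,0,20.4],"jaw":5},{"offset":[-1.3,15.2,0],"delta_rot":[0,0,27.2],"jaw":5},{"offset":[-1.7,19,0],"delta_rot":[0,0,34],"jaw":5},{"offset":[-2.1,22.8,0],"delta_rot":[0,0,40.8],"jaw":5},{"offset":[-2.5,26.6,0],"delta_rot":[0,0,47.6],"jaw":5},{"offset":[-2.9,30.4,0],"delta_rot":[0,0,54.4],"jaw":5}]'

```text
time: 1.48
position: [0.4342, -0.0135, 0.2226]
tool_rot: [0.94, -0.341, -0.0, -0.0]
ft_force: [0.3, 0.1, -0.0]
grip_width: 0.0499
```

```bash
python3 -c "
from h import *
st();plan((.448,-.3435,.2),-np.pi/2+.007)"
```

```text
t 1.48 p [ 0.4342 -0.0135  0.2226] yaw -39.82 zax [-0.0001  0.0001 -1.    ] F [ 0.2826  0.1416 -0.0053] M [-0.0645  0.0718 -0.0929] w 0.049928999956972905
offset cm [22.1942 24.4616  2.252 ] rot deg [ 0.0009  0.0084 49.7743]
```

Emit:
drive_tool --plan '[{"offset":[2.78,3.06,0.2],"delta_rot":[0,0,6.3],"jaw":5},{"offset":[5.55,6.12,0.5],"delta_rot":[0,0,12.6],"jaw":5},{"offset":[8.3,9.2,1],"delta_rot":[0,0,18.9],"jaw":5},{"offset":[11.1,12.2,1.5],"delta_rot":[0,0,25.2],"jaw":5},{"offset":[13.9,15.3,2],"delta_rot":[0,0,31.5],"jaw":5},{"offset":[16.6,18.3,2.2],"delta_rot":[0,0,37.8],"jaw":5},{"offset":[19.4,21.4,2.2],"delta_rot":[0,0,44],"jaw":5},{"offset":[22.2,24.4,2.2],"delta_rot":[0,0,49.8],"jaw":5}]'

```text
time: 2.15
position: [0.45, -0.343, 0.2]
tool_rot: [0.709, -0.705, -0.001, -0.0]
ft_force: [1.4, -0.4, -0.3]
grip_width: 0.0501
```

```bash
python3 -c "
from h import *
o=st();plan((.448,-.3435,.2),-np.pi/2+.007)
cv2.imwrite('pics/w1.png',camera('wrist')[:,:,::-1])
for p in [(.5485,-.3435,.046),(.5485,-.3055,.046),(.4835,-.3435,.06),(.4835,-.3515,.06)]: print(proj('wrist',p,o))
"
```

```text
t 2.15 p [ 0.45  -0.343  0.2  ] yaw -89.62 zax [-0.0008  0.0011 -1.    ] F [ 1.3517 -0.3789 -0.2928] M [-0.0458  0.0704  0.0356] w 0.05007784662642997
offset cm [0.0471 0.197  0.0015] rot deg [ 0.0468  0.0613 -0.0189]
[318.1419 120.0012]
[275.7737 119.6732]
[317.5883 194.7215]
[326.344  194.7876]
```

View pics/w1.png

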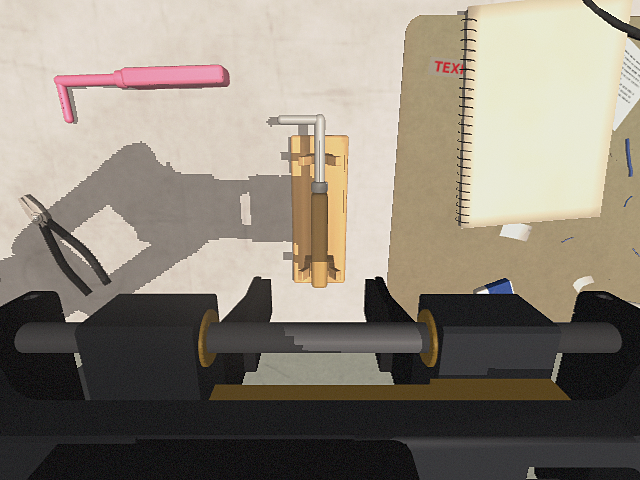

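The wrist picture shows the wooden pole below the jaws, corner of the hook at (320,120) and handle axis at u≈319, within about 2 mm of the prediction. Descending.

Emit:
drive_tool --plan '[{"offset":[0.15,0.1,3],"delta_rot":[0,0,0],"jaw":5},{"offset":[0.15,0.1,6],"delta_rot":[0,0,0],"jaw":5},{"offset":[0.15,0.1,9],"delta_rot":[0,0,0],"jaw":5},{"offset":[0.15,0.1,12],"delta_rot":[0,0,0],"jaw":5},{"offset":[0.15,0.1,14.5],"delta_rot":[0,0,0],"jaw":5},{"offset":[0.15,0.1,16.5],"delta_rot":[0,0,0],"jaw":5},{"offset":[0.15,0.1,17.2],"delta_rot":[0,0,0],"jaw":5},{"offset":[0.15,0.1,17.2],"delta_rot":[0,0,0],"jaw":4}]'

```text
time: 2.87
position: [0.4487, -0.3414, 0.0267]
tool_rot: [0.712, -0.703, -0.002, -0.0]
ft_force: [-0.2, -0.3, 0.3]
grip_width: 0.0481
```

Emit:
drive_tool --plan '[{"offset":[0,0,0],"delta_rot":[0,0,0],"jaw":2.5},{"offset":[0,0,0],"delta_rot":[0,0,0],"jaw":2},{"offset":[0,0,0],"delta_rot":[0,0,0],"jaw":1.5},{"offset":[0,0,0],"delta_rot":[0,0,0],"jaw":1},{"offset":[0,0,0],"delta_rot":[0,0,0],"jaw":1},{"offset":[0,0,0],"delta_rot":[0,0,0],"jaw":1},{"offset":[0,0,0],"delta_rot":[0,0,0],"jaw":1},{"offset":[0,0,0],"delta_rot":[0,0,0],"jaw":1}]' --squeeze 30

```text
time: 3.53
position: [0.4502, -0.3433, 0.0295]
tool_rot: [0.712, -0.703, 0.001, 0.0]
ft_force: [-0.3, 0.1, 6.8]
grip_width: 0.0161
```

```bash
python3 -c "
from h import *
o=st()
cv2.imwrite('pics/w2.png',camera('wrist')[:,:,::-1])
"
```

```text
t 3.53 p [ 0.4502 -0.3433  0.0295] yaw -89.27 zax [ 0.0012 -0.0015 -1.    ] F [-0.2896  0.0877  6.7945] M [-0.0062  0.2722  0.0345] w 0.0160634147416769
```

View pics/w2.png

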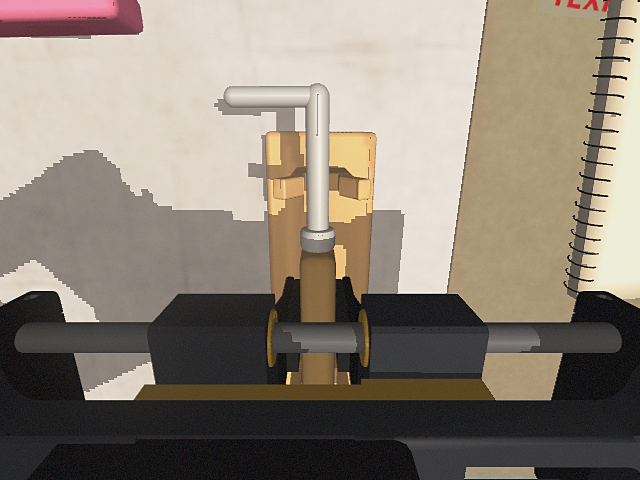

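Gripped (opening 16.06 mm); hook corner at (318,92), pin from (226,97) to (325,97), pole straight in the hand. Next I work out where the hook is in the hand.

```bash
cat >> h.py <<'E'
def tool_at(uv,zt):  # wrist pixel -> tool coords at tool depth zt
    P=C["wrist"]["tool_from_camera"]; d=P[:3,:3]@np.linalg.inv(C["wrist"]["K"])@np.array([uv[0],uv[1],1.]); o=P[:3,3]; return o+d*(zt-o[2])/d[2]
E
python3 -c "
from h import *
for z in(-.0165,-.019):
  print(z,[tool_at(u,z) for u in((226,97),(318,97),(318,230),(318,248))])
im=cv2.imread('pics/w2.png');cv2.imwrite('pics/w2c.png',cv2.resize(im[70:290,210:350],None,fx=3.5,fy=2.7*1.3,interpolation=cv2.INTER_CUBIC))
"
```

```text
-0.0165 [array([-0.0362, -0.0981, -0.0165]), array([ 0.0011, -0.0982, -0.0165]), array([ 0.0011, -0.0424, -0.0165]), array([ 0.0011, -0.0338, -0.0165])]
-0.019 [array([-0.0356, -0.0978, -0.019 ]), array([ 0.0011, -0.0979, -0.019 ]), array([ 0.0011, -0.0431, -0.019 ]), array([ 0.0011, -0.0346, -0.019 ])]
```

Emit:
drive_tool --plan '[{"offset":[0,0,-0.7],"delta_rot":[0,0,0],"jaw":1},{"offset":[0,0,-1.7],"delta_rot":[0,0,0],"jaw":1},{"offset":[0,0,-3],"delta_rot":[0,0,0],"jaw":1},{"offset":[0,0,-5.5],"delta_rot":[0,0,0],"jaw":1},{"offset":[0,0,-9],"delta_rot":[0,0,0],"jaw":1},{"offset":[0,0,-13],"delta_rot":[0,0,0],"jaw":1},{"offset":[0,0,-17],"delta_rot":[0,0,0],"jaw":1},{"offset":[0,0,-20.2],"delta_rot":[0,0,0],"jaw":1}]'

```text
time: 4.25
position: [0.4497, -0.3424, 0.234]
tool_rot: [0.712, -0.703, 0.001, -0.0]
ft_force: [0.1, -0.4, -1.5]
grip_width: 0.0157
```

```bash
python3 -c "
from h import *
o=st()
plan((.5574,-.0671,.229),np.radians(-100.9))
cv2.imwrite('pics/s3.png',camera('scene')[:,:,::-1])
"
```

```text
t 4.25 p [ 0.4497 -0.3424  0.234 ] yaw -89.28 zax [ 0.0014 -0.0011 -1.    ] F [ 0.1127 -0.4315 -1.4868] M [-0.091   0.1431 -0.0021] w 0.015744385665110456
offset cm [-27.3932 -11.1105   0.4795] rot deg [-0.0861 -0.0565 11.6183]
```

View pics/s3.png

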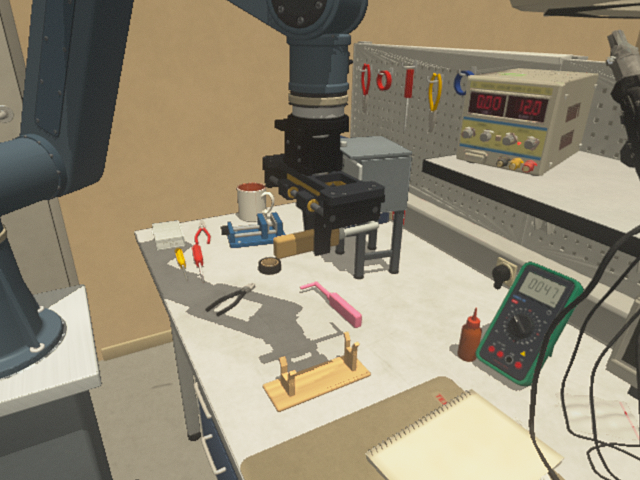

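Emit:
drive_tool --plan '[{"offset":[-3.7,-1.5,0.1],"delta_rot":[0,0,1.5],"jaw":1},{"offset":[-7.4,-3.0,0.2],"delta_rot":[0,0,3],"jaw":1},{"offset":[-11.1,-4.5,0.3],"delta_rot":[0,0,4.5],"jaw":1},{"offset":[-14.8,-6,0.4],"delta_rot":[0,0,6],"jaw":1},{"offset":[-18.5,-7.5,0.5],"delta_rot":[0,0,7.5],"jaw":1},{"offset":[-22.2,-9,0.5],"delta_rot":[0,0,9],"jaw":1},{"offset":[-25.2,-10.2,0.5],"delta_rot":[0,0,10.5],"jaw":1},{"offset":[-27.4,-11.1,0.5],"delta_rot":[0,0,11.6],"jaw":1}]'

```text
time: 4.97
position: [0.557, -0.0638, 0.2256]
tool_rot: [-0.637, 0.771, 0.001, 0.0]
ft_force: [-0.2, -0.2, -2.0]
grip_width: 0.0157
```

```bash
python3 -c "
from h import *
o=st()
plan((.5574,-.0671,.229),np.radians(-100.9))
for n in('scene','top','wrist'): cv2.imwrite(f'pics/{n}4.png',camera(n)[:,:,::-1])
s=cv2.imread('pics/scene4.png');t=cv2.imread('pics/top4.png')
cv2.imwrite('pics/s4c.png',cv2.resize(s[130:230,290:420],None,fx=6,fy=6,interpolation=cv2.INTER_CUBIC))
cv2.imwrite('pics/t4c.png',cv2.resize(t[150:250,210:340],None,fx=6,fy=6,interpolation=cv2.INTER_CUBIC))
"
```

```text
t 4.97 p [ 0.557  -0.0638  0.2256] yaw -100.83 zax [-0.001   0.0014 -1.    ] F [-0.1716 -0.159  -1.9608] M [-0.0747  0.1213 -0.0053] w 0.01568011892476376
offset cm [ 0.3166 -0.1038 -0.3404] rot deg [0.0732 0.0698 0.0699]
```

View pics/s4c.png

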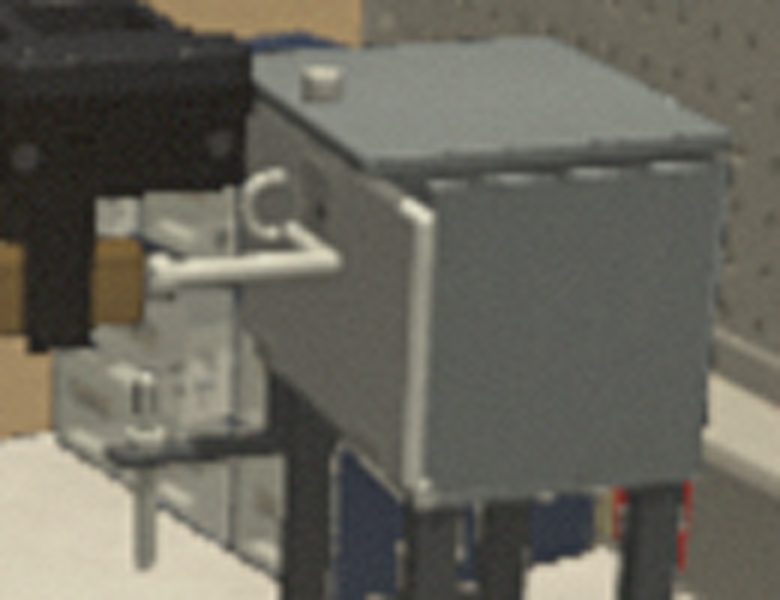

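View pics/t4c.png

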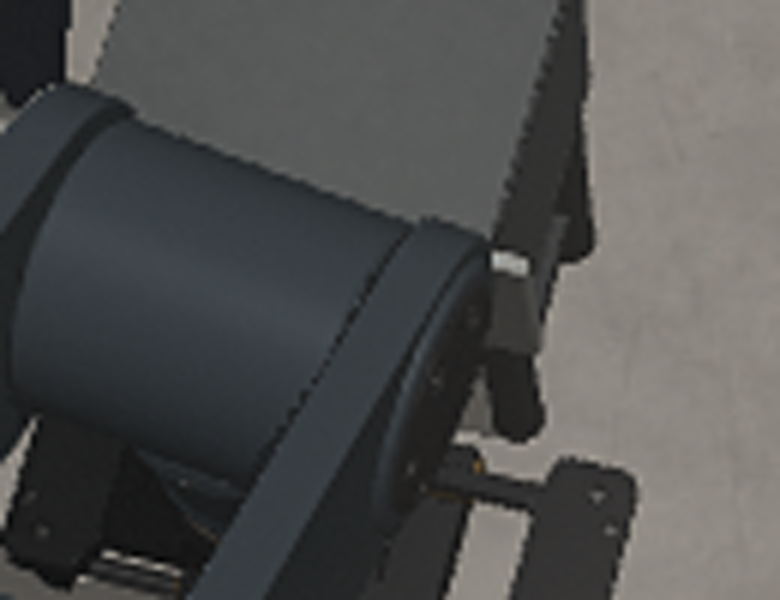

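View pics/wrist4.png

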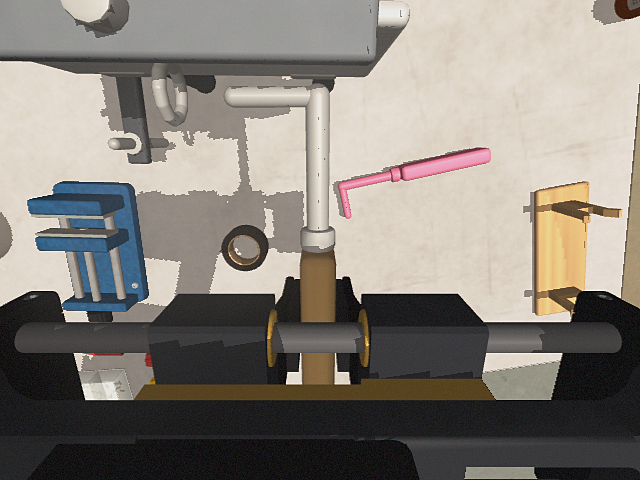

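The wrist picture shows pin tip (228,97), hook corner (318,95), and the eye ring around (170,95). I'll overlay models of ring and pin to check the fit.

```bash
cat > ov.py <<'E'
from h import *
import sys
def overlay(wi,si,o,eye,yaw,tag,hk=(-.019,-.098,-.0165)):
    w=cv2.imread(wi);s=cv2.imread(si)
    ax=np.array([np.cos(yaw),np.sin(yaw),0]);lf=np.array([-np.sin(yaw),np.cos(yaw),0]);z=np.array([0,0,1.])
    Rm=R.from_quat(o["tool_rot"]).as_matrix();hp=o["position"]+Rm@np.array(hk)
    print("hook",hp,"eye",eye,"hook-eye in locker axes mm",[round(1000*float(np.dot(hp-eye,a)),1) for a in(ax,lf,z)])
    W=cv2.resize(w,None,fx=4,fy=4,interpolation=cv2.INTER_CUBIC);S=cv2.resize(s,None,fx=8,fy=8,interpolation=cv2.INTER_CUBIC)
    for im,n,f in((W,"wrist",4),(S,"scene",8)):
        for r,c in((.008,(0,0,255)),(.013,(0,0,255))):
            pts=np.array([f*(proj(n,eye+r*(np.cos(t)*ax+np.sin(t)*z),o)+.5)-.5 for t in np.linspace(0,6.3,40)]).astype(np.int32)
            cv2.polylines(im,[pts],False,c,1)
        for a,c in((-.019,(255,0,0)),(.019,(255,0,0))):
            pass
        tip=hp+Rm@np.array([-.019,0,0]);root=hp+Rm@np.array([.019,0,0]);bk=root+Rm@np.array([0,.055,0])
        pts=np.array([f*(proj(n,p,o)+.5)-.5 for p in(tip,root,bk)]).astype(np.int32);cv2.polylines(im,[pts],False,(255,0,0),1)
    u=proj("wrist",eye,o).astype(int);v=proj("scene",eye,o).astype(int)
    cv2.imwrite(f"pics/{tag}w.png",W[max(0,4*(u[1]-60)):4*(u[1]+60),max(0,4*(u[0]-30)):4*(u[0]+165)])
    cv2.imwrite(f"pics/{tag}s.png",S[8*(v[1]-35):8*(v[1]+35),8*(v[0]-35):8*(v[0]+55)])
E
python3 -c "
from ov import *
o=get_obs()
overlay('pics/wrist4.png','pics/scene4.png',o,np.array([.6657,-.0228,.2455]),-.19,'ov4')
"
```

```text
hook [ 0.6567 -0.0647  0.2419] eye [ 0.6657 -0.0228  0.2455] hook-eye in locker axes mm [-0.9, -42.8, -3.6]
```

View pics/ov4w.png

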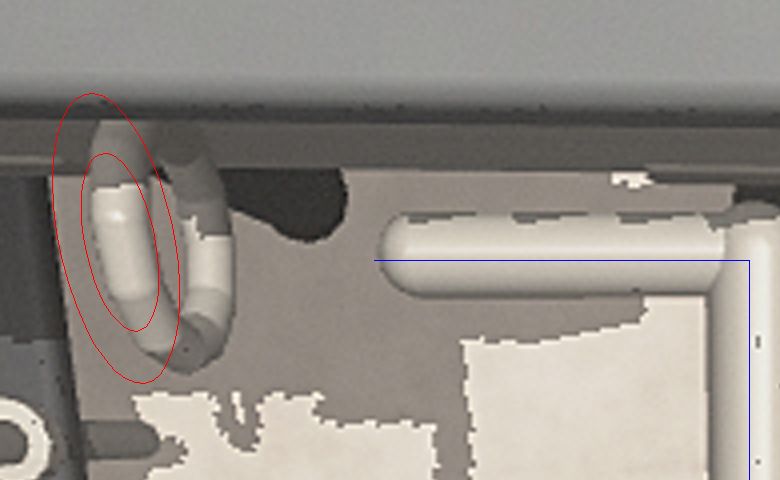

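View pics/ov4s.png

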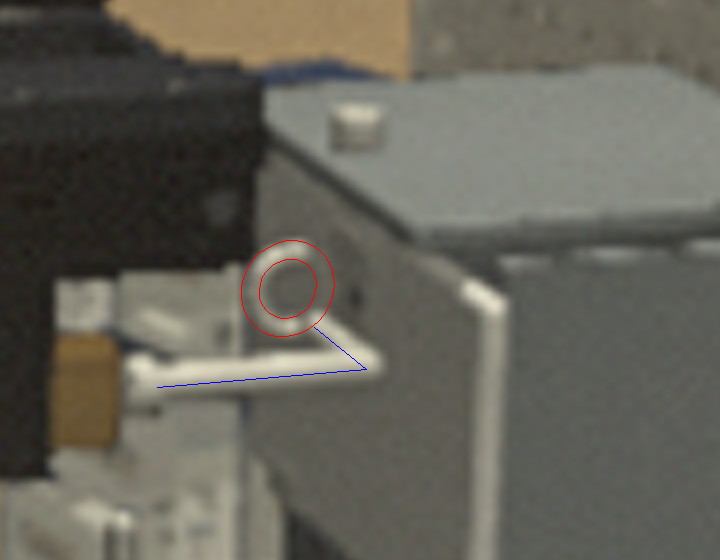

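Scene overlay: the ring fits, and the pole sits about 3 mm higher than modelled, so about 1 mm below the eye centre. In the wrist picture the eye is about 39 mm left of the hook point rather than 43. I'll approach partway and look again.

Emit:
drive_tool --plan '[{"offset":[-0.2,-0.1,-0.1],"delta_rot":[0,0,0],"jaw":1},{"offset":[-0.5,-0.1,-0.1],"delta_rot":[0,0,0],"jaw":1},{"offset":[-0.8,-0.1,-0.1],"delta_rot":[0,0,0],"jaw":1},{"offset":[-1.1,-0.1,-0.1],"delta_rot":[0,0,0],"jaw":1},{"offset":[-1.3,-0.1,-0.1],"delta_rot":[0,0,0],"jaw":1},{"offset":[-1.4,-0.1,-0.1],"delta_rot":[0,0,0],"jaw":1},{"offset":[-1.4,-0.1,-0.1],"delta_rot":[0,0,0],"jaw":1},{"offset":[-1.4,-0.1,-0.1],"delta_rot":[0,0,0],"jaw":1}]'

```text
time: 5.78
position: [0.5608, -0.0539, 0.2265]
tool_rot: [-0.637, 0.771, -0.0, -0.0]
ft_force: [0.4, -1.1, -1.8]
grip_width: 0.0157
```

```bash
python3 -c "
from ov import *
o=st()
for n in('scene','wrist'): cv2.imwrite(f'pics/{n}5.png',camera(n)[:,:,::-1])
overlay('pics/wrist5.png','pics/scene5.png',o,np.array([.6657,-.0228,.2455]),-.19,'ov5',hk=(-.019,-.098,-.0195))
"
```

```text
t 5.78 p [ 0.5608 -0.0539  0.2265] yaw -100.89 zax [-0.0001 -0.0001 -1.    ] F [ 0.3663 -1.144  -1.77  ] M [-0.0445  0.158   0.0069] w 0.01568958798897575
hook [ 0.6606 -0.0537  0.246 ] eye [ 0.6657 -0.0228  0.2455] hook-eye in locker axes mm [0.9, -31.3, 0.5]
```

View pics/ov5w.png

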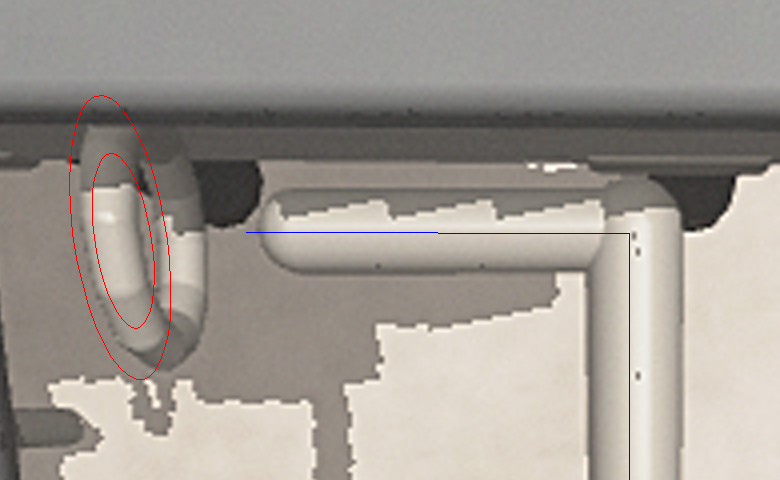

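View pics/ov5s.png

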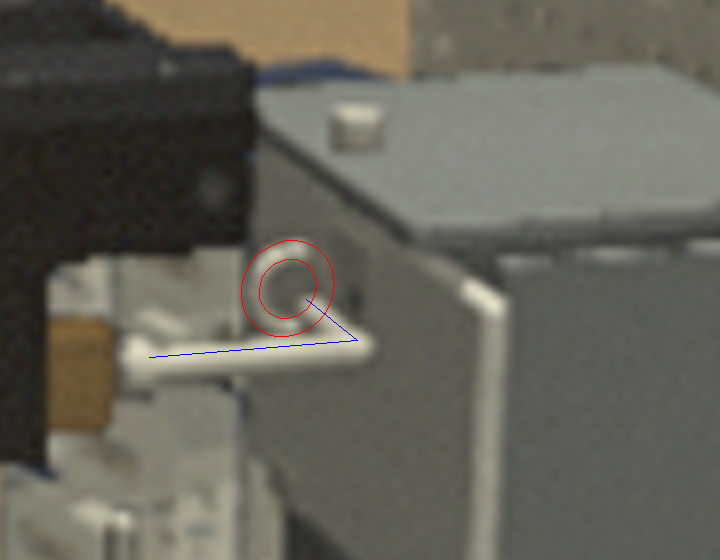

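The tip now stands about 8 mm short of the ring and is lined up with the hole in both views. Going in by the remaining ~29 mm, slowly and 1 mm up.

Emit:
drive_tool --plan '[{"offset":[-0.3,0,-0.1],"delta_rot":[0,0,0],"jaw":1},{"offset":[-0.7,0,-0.1],"delta_rot":[0,0,0],"jaw":1},{"offset":[-1.1,0,-0.1],"delta_rot":[0,0,0],"jaw":1},{"offset":[-1.4,0,-0.1],"delta_rot":[0,0,0],"jaw":1},{"offset":[-1.7,0,-0.1],"delta_rot":[0,0,0],"jaw":1},{"offset":[-2.0,0,-0.1],"delta_rot":[0,0,0],"jaw":1},{"offset":[-2.0,0,-0.1],"delta_rot":[0,0,0],"jaw":1},{"offset":[-2.0,0,-0.1],"delta_rot":[0,0,0],"jaw":1}]'

```text
time: 6.55
position: [0.5646, -0.0338, 0.2275]
tool_rot: [-0.637, 0.771, 0.0, -0.0]
ft_force: [-0.0, -0.5, -2.3]
grip_width: 0.0158
```

```bash
python3 -c "
from ov import *
o=st()
for n in('scene','wrist'): cv2.imwrite(f'pics/{n}6.png',camera(n)[:,:,::-1])
overlay('pics/wrist6.png','pics/scene6.png',o,np.array([.6657,-.0228,.2455]),-.19,'ov6',hk=(-.019,-.098,-.018))
"
```

```text
t 6.55 p [ 0.5646 -0.0338  0.2275] yaw -100.85 zax [-0.0002 -0.0001 -1.    ] F [-0.0108 -0.518  -2.3021] M [-0.0225  0.1857  0.0128] w 0.015795985620122546
hook [ 0.6645 -0.0336  0.2455] eye [ 0.6657 -0.0228  0.2455] hook-eye in locker axes mm [0.8, -10.8, -0.0]
```

View pics/ov6w.png

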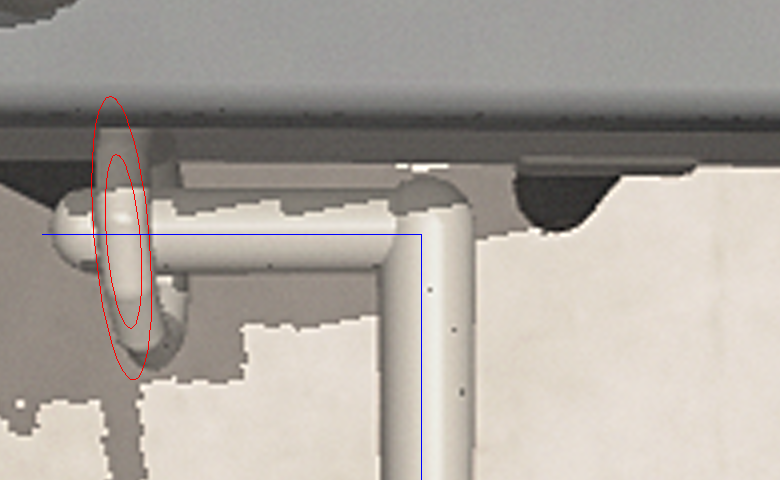

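View pics/ov6s.png

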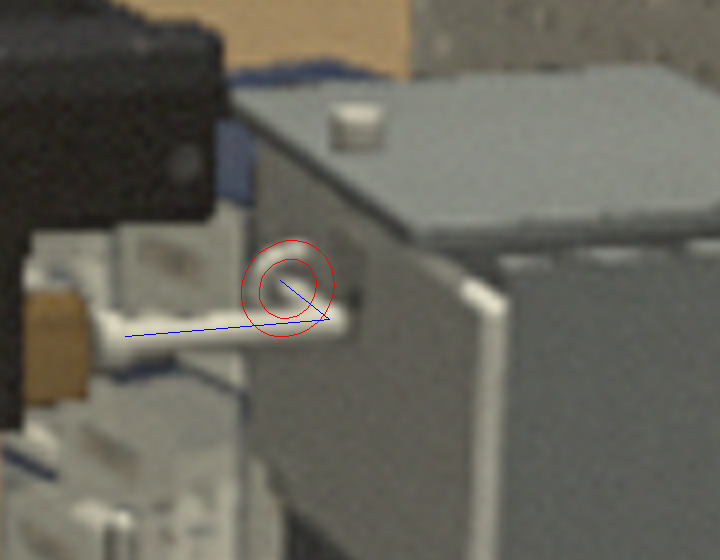

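The pin is through the ring: its tip is about 9 mm past it (wrist crop tip x≈52, ring ≈130). Another 10 mm centres it.

Emit:
drive_tool --plan '[{"offset":[-0.3,0,0],"delta_rot":[0,0,0],"jaw":1},{"offset":[-0.6,0,0],"delta_rot":[0,0,0],"jaw":1},{"offset":[-0.8,0,0],"delta_rot":[0,0,0],"jaw":1},{"offset":[-1.0,0,0],"delta_rot":[0,0,0],"jaw":1},{"offset":[-1.0,0,0],"delta_rot":[0,0,0],"jaw":1},{"offset":[-1.0,0,0],"delta_rot":[0,0,0],"jaw":1},{"offset":[-1.0,0,0],"delta_rot":[0,0,0],"jaw":1},{"offset":[-1.0,0,0],"delta_rot":[0,0,0],"jaw":1}]'

```text
time: 7.32
position: [0.5665, -0.0243, 0.2276]
tool_rot: [-0.637, 0.771, -0.0, -0.0]
ft_force: [1.0, -0.5, -1.2]
grip_width: 0.0159
```

```bash
python3 -c "
from ov import *
o=st()
for n in('scene','wrist'): cv2.imwrite(f'pics/{n}7.png',camera(n)[:,:,::-1])
overlay('pics/wrist7.png','pics/scene7.png',o,np.array([.6657,-.0228,.2455]),-.19,'ov7',hk=(-.019,-.098,-.018))
"
```

```text
t 7.32 p [ 0.5665 -0.0243  0.2276] yaw -100.88 zax [ 0.     -0.0001 -1.    ] F [ 0.9672 -0.5478 -1.2264] M [-0.0225  0.1664  0.0048] w 0.015854829797321765
hook [ 0.6664 -0.0242  0.2456] eye [ 0.6657 -0.0228  0.2455] hook-eye in locker axes mm [0.9, -1.2, 0.1]
```

View pics/ov7w.png

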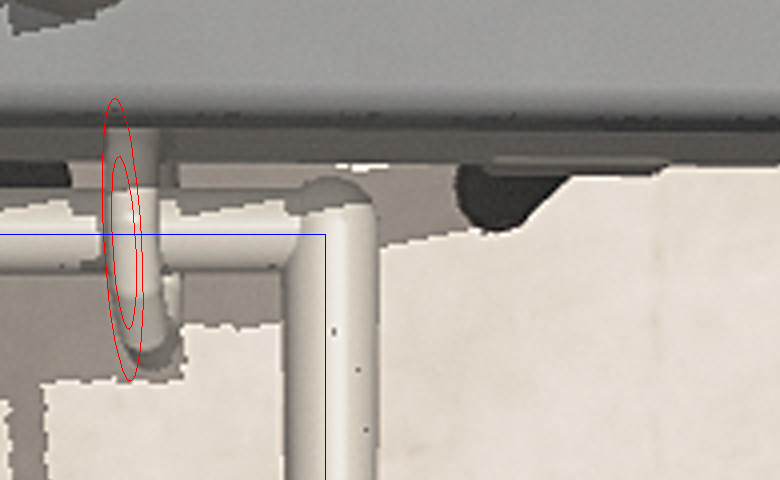

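View pics/ov7s.png

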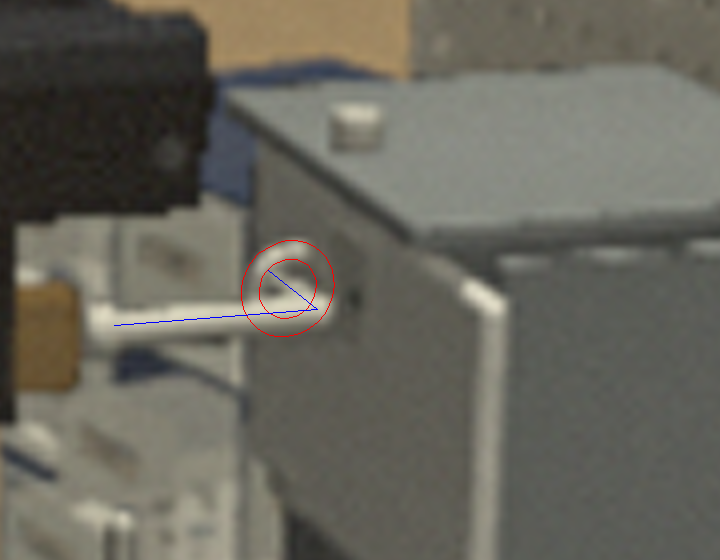

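The hook is centred (rod at x≈330, ring ≈145 in the crop, i.e. about 19 mm). Now pulling slowly along the tangent.

Emit:
drive_tool --plan '[{"offset":[0,0.08,0.03],"delta_rot":[0,0,0],"jaw":1},{"offset":[0,0.16,0.05],"delta_rot":[0,0,0],"jaw":1},{"offset":[0,0.24,0.08],"delta_rot":[0,0,0],"jaw":1},{"offset":[0,0.32,0.1],"delta_rot":[0,0,0],"jaw":1},{"offset":[0,0.4,0.13],"delta_rot":[0,0,0],"jaw":1},{"offset":[0,0.48,0.15],"delta_rot":[0,0,0],"jaw":1},{"offset":[0,0.54,0.17],"delta_rot":[0,0,0],"jaw":1},{"offset":[0,0.6,0.2],"delta_rot":[0,0,0],"jaw":1}]'

```text
time: 8.08
position: [0.5621, -0.0234, 0.2261]
tool_rot: [-0.637, 0.771, -0.001, 0.001]
ft_force: [3.3, -0.4, -1.0]
grip_width: 0.0161
```

```bash
python3 -c "
from ov import *
o=st()"
```

```text
t 8.08 p [ 0.5621 -0.0234  0.2261] yaw -100.89 zax [ 0.0037 -0.0006 -1.    ] F [ 3.2973 -0.3762 -1.0401] M [-0.0262 -0.4812 -0.0355] w 0.016132866498163798
```

Emit:
drive_tool --plan '[{"offset":[0,0.03,0.01],"delta_rot":[0,0,0],"jaw":1},{"offset":[0,0.06,0.02],"delta_rot":[0,0,0],"jaw":1},{"offset":[0,0.09,0.03],"delta_rot":[0,0,0],"jaw":1},{"offset":[0,0.12,0.04],"delta_rot":[0,0,0],"jaw":1},{"offset":[0,0.14,0.05],"delta_rot":[0,0,0],"jaw":1},{"offset":[0,0.16,0.06],"delta_rot":[0,0,0],"jaw":1},{"offset":[0,0.18,0.06],"delta_rot":[0,0,0],"jaw":1},{"offset":[0,0.2,0.06],"delta_rot":[0,0,0],"jaw":1}]'

```text
time: 8.75
position: [0.5591, -0.0229, 0.2252]
tool_rot: [-0.637, 0.771, -0.0, 0.0]
ft_force: [2.4, -0.5, -1.1]
grip_width: 0.0157
```

```bash
python3 -c "
from ov import *
o=st()"
```

```text
t 8.75 p [ 0.5591 -0.0229  0.2252] yaw -100.88 zax [ 0.0008 -0.0003 -1.    ] F [ 2.4236 -0.5472 -1.0501] M [-0.097  -0.1377 -0.0193] w 0.015673443608192734
```

```bash
python3 -c "
from ov import *
o=st()
for n in('scene','wrist'): cv2.imwrite(f'pics/{n}8.png',camera(n)[:,:,::-1])
overlay('pics/wrist8.png','pics/scene8.png',o,np.array([.6657,-.0228,.2455]),-.19,'ov8',hk=(-.019,-.098,-.018))
"
```

```text
t 8.75 p [ 0.5591 -0.0229  0.2252] yaw -100.88 zax [ 0.0008 -0.0003 -1.    ] F [ 2.4236 -0.5472 -1.0501] M [-0.097  -0.1377 -0.0193] w 0.015673443608192734
hook [ 0.6589 -0.0227  0.2433] eye [ 0.6657 -0.0228  0.2455] hook-eye in locker axes mm [-6.7, -1.2, -2.2]
```

View pics/ov8w.png

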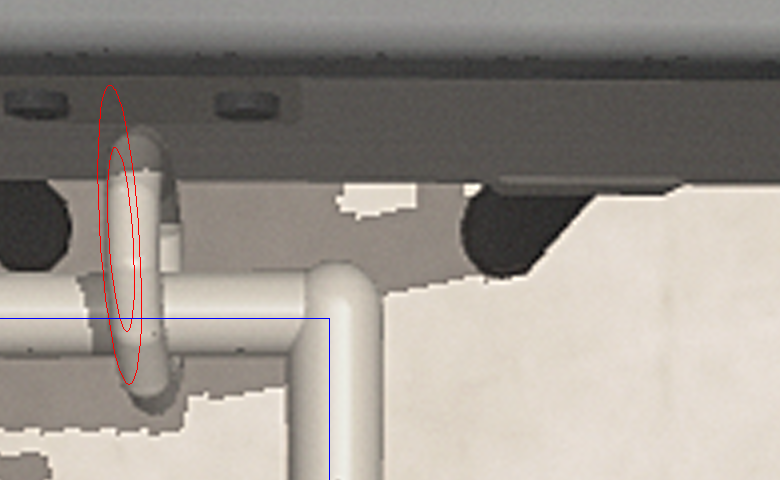

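View pics/ov8s.png

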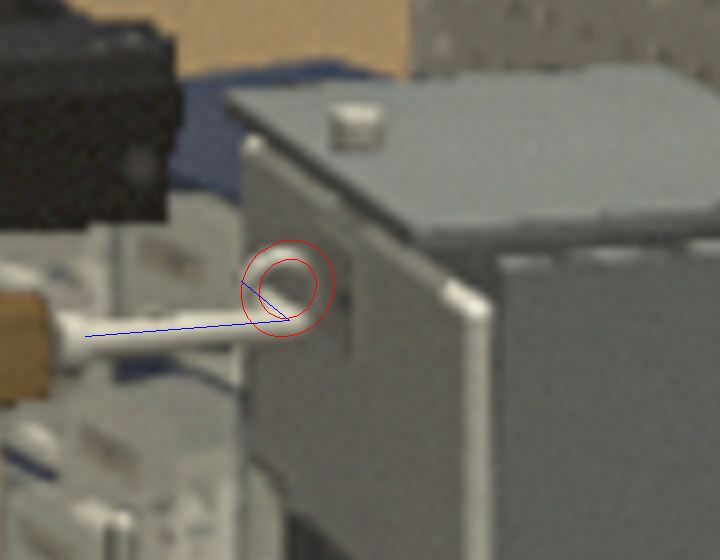

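The hatch has begun to move (about 3 mm at the eye) with the pin on the outer side of the ring. Pulling on slowly along the arc.

Emit:
drive_tool --plan '[{"offset":[0,0.05,0.03],"delta_rot":[0,0,0],"jaw":1},{"offset":[0,0.1,0.06],"delta_rot":[0,0,0],"jaw":1},{"offset":[0,0.15,0.1],"delta_rot":[0,0,0],"jaw":1},{"offset":[0,0.2,0.13],"delta_rot":[0,0,0],"jaw":1},{"offset":[0,0.25,0.16],"delta_rot":[0,0,0],"jaw":1},{"offset":[0,0.3,0.2],"delta_rot":[0,0,0],"jaw":1},{"offset":[0,0.33,0.23],"delta_rot":[0,0,0],"jaw":1},{"offset":[0,0.36,0.25],"delta_rot":[0,0,0],"jaw":1}]'

```text
time: 9.52
position: [0.555, -0.0221, 0.2224]
tool_rot: [-0.637, 0.771, 0.0, -0.0]
ft_force: [-1.2, -0.1, -1.5]
grip_width: 0.0156
```

```bash
python3 -c "
from ov import *
o=st()
for n in('scene','wrist'): cv2.imwrite(f'pics/{n}9.png',camera(n)[:,:,::-1])
overlay('pics/wrist9.png','pics/scene9.png',o,np.array([.6657,-.0228,.2455]),-.19,'ov9',hk=(-.019,-.098,-.018))
"
```

```text
t 9.52 p [ 0.555  -0.0221  0.2224] yaw -100.88 zax [-0.0003  0.0001 -1.    ] F [-1.2096 -0.0587 -1.4631] M [ 0.0289  0.2219 -0.0151] w 0.015590315932957122
hook [ 0.6548 -0.0219  0.2404] eye [ 0.6657 -0.0228  0.2455] hook-eye in locker axes mm [-10.9, -1.2, -5.1]
```

View pics/ov9w.png

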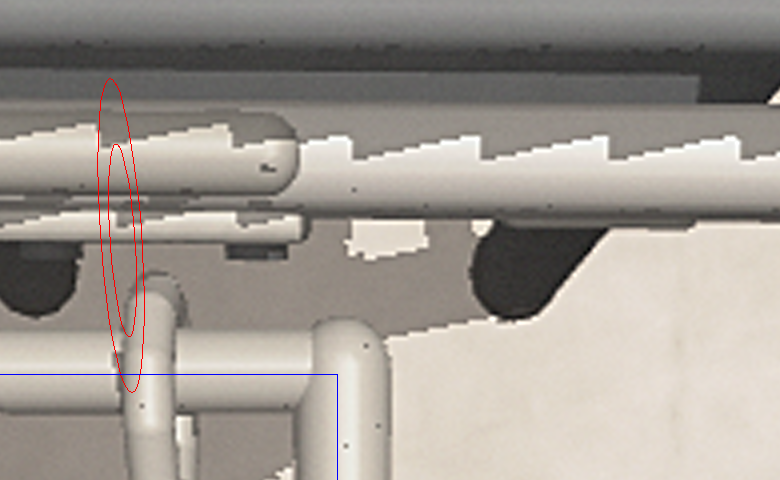

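View pics/ov9s.png

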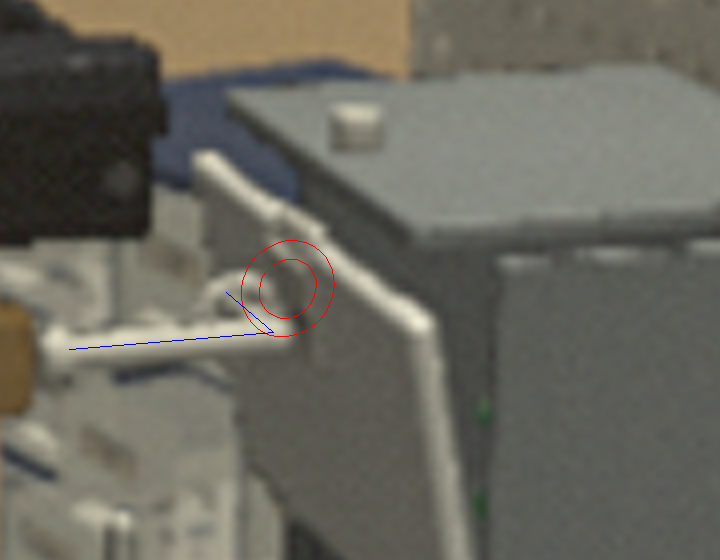

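The catch has let go and the hatch now rests back on the pin (ring moved outward, pin at its inner side). Letting down along the arc.

```bash
cat > arc.py <<'E'
import numpy as np,sys
a=float(sys.argv[1]);st=float(sys.argv[2])
f=lambda t:np.array([2.8*(np.cos(t)-1)+8*np.sin(t),8*(1-np.cos(t))+2.8*np.sin(t)])
for i in range(1,9): print(np.round(f(a+i*st)-f(a),2))
E
python3 arc.py .15 .02; python3 arc.py .31 .02
```

```text
[0.15 0.08]
[0.3  0.16]
[0.44 0.25]
[0.59 0.34]
[0.73 0.43]
[0.87 0.53]
[1.01 0.63]
[1.14 0.73]
[0.13 0.1 ]
[0.27 0.21]
[0.4  0.32]
[0.52 0.43]
[0.65 0.54]
[0.77 0.66]
[0.89 0.78]
[1.01 0.9 ]
```

Emit:
drive_tool --plan '[{"offset":[0,0.15,0.08],"delta_rot":[0,0,0],"jaw":1},{"offset":[0,0.3,0.16],"delta_rot":[0,0,0],"jaw":1},{"offset":[0,0.44,0.25],"delta_rot":[0,0,0],"jaw":1},{"offset":[0,0.59,0.34],"delta_rot":[0,0,0],"jaw":1},{"offset":[0,0.73,0.43],"delta_rot":[0,0,0],"jaw":1},{"offset":[0,0.87,0.53],"delta_rot":[0,0,0],"jaw":1},{"offset":[0,1.01,0.63],"delta_rot":[0,0,0],"jaw":1},{"offset":[0,1.14,0.73],"delta_rot":[0,0,0],"jaw":1}]'

```text
time: 10.28
position: [0.5437, -0.0199, 0.215]
tool_rot: [-0.637, 0.771, 0.0, -0.0]
ft_force: [-1.7, -0.1, -1.4]
grip_width: 0.0157
```

Emit:
drive_tool --plan '[{"offset":[0,0.13,0.1],"delta_rot":[0,0,0],"jaw":1},{"offset":[0,0.27,0.21],"delta_rot":[0,0,0],"jaw":1},{"offset":[0,0.4,0.32],"delta_rot":[0,0,0],"jaw":1},{"offset":[0,0.52,0.43],"delta_rot":[0,0,0],"jaw":1},{"offset":[0,0.65,0.54],"delta_rot":[0,0,0],"jaw":1},{"offset":[0,0.77,0.66],"delta_rot":[0,0,0],"jaw":1},{"offset":[0,0.89,0.78],"delta_rot":[0,0,0],"jaw":1},{"offset":[0,1.01,0.9],"delta_rot":[0,0,0],"jaw":1}]'

```text
time: 10.95
position: [0.5339, -0.018, 0.206]
tool_rot: [-0.637, 0.771, 0.0, -0.0]
ft_force: [-0.7, -0.1, -1.2]
grip_width: 0.0158
```

```bash
python3 -c "
from ov import *
o=st()
for n in('scene','wrist'): cv2.imwrite(f'pics/{n}10.png',camera(n)[:,:,::-1])
s=cv2.imread('pics/scene10.png')
cv2.imwrite('pics/s10c.png',cv2.resize(s[130:230,280:410],None,fx=6,fy=6,interpolation=cv2.INTER_CUBIC))
"; python3 arc.py .47 .015
```

```text
t 10.95 p [ 0.5339 -0.018   0.206 ] yaw -100.88 zax [-0.0002  0.     -1.    ] F [-0.6763 -0.1373 -1.2455] M [0.0041 0.2818 0.0539] w 0.015791900702901797
[0.09 0.09]
[0.17 0.19]
[0.26 0.28]
[0.34 0.38]
[0.42 0.48]
[0.5  0.57]
[0.58 0.67]
[0.66 0.77]
```

View pics/wrist10.png

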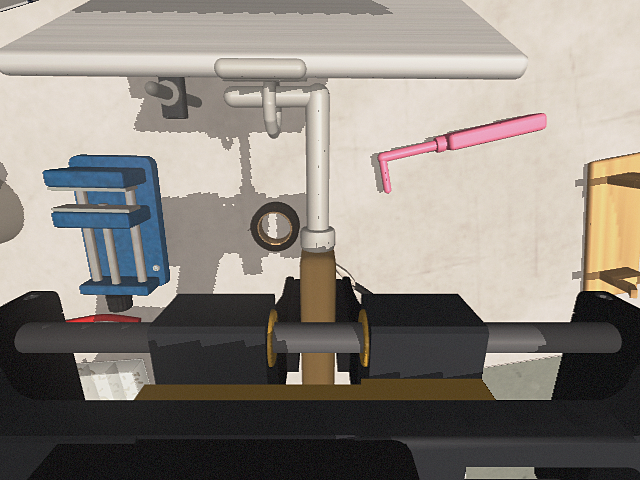

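View pics/s10c.png

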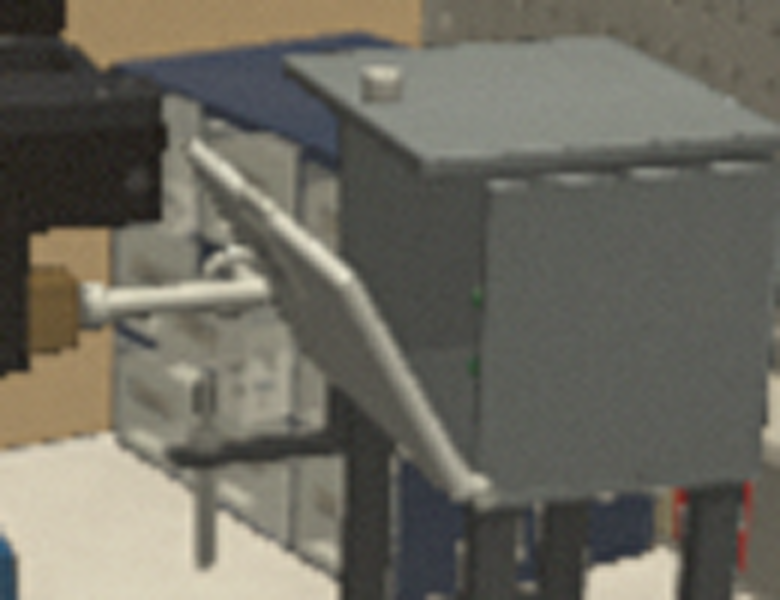

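Hatch following on the pin, about 0.5 rad. A stop screw is visible at wrist (152,89); I'll zoom in to estimate its height.

```bash
python3 -c "
import cv2
w=cv2.imread('pics/wrist10.png')
s=cv2.imread('pics/scene10.png')
a=cv2.resize(w[60:140,120:230],None,fx=7,fy=7,interpolation=cv2.INTER_CUBIC)
cv2.imwrite('pics/w10c.png',a)
cv2.imwrite('pics/s10d.png',cv2.resize(s[180:230,295:345],None,fx=12,fy=12,interpolation=cv2.INTER_CUBIC))
"
```

```text
(no output)
```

View pics/w10c.png

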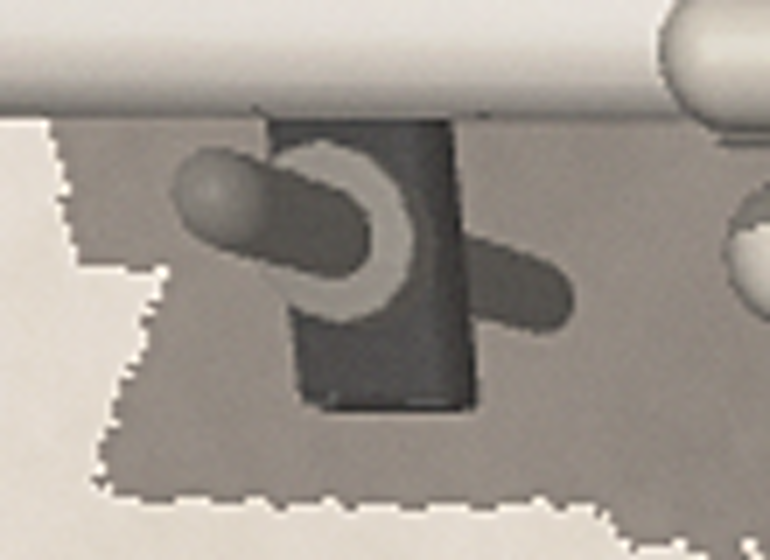

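View pics/s10d.png

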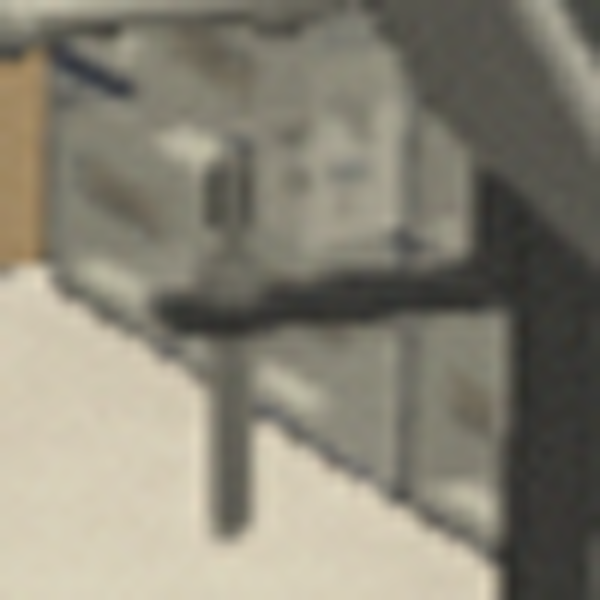

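```bash
python3 -c "
from h import *
o=get_obs()
for y in(135,150,165,185): print(y,tri(ray('wrist',(150.3,87.6),o),ray('scene',(295+228/12,180+y/12))))
hx=np.array([.6932,-.0281]);ax=np.array([.982,-.189])
# wrist only: ray at 50mm before hinge line
p,d=ray('wrist',(150.3,87.6),o)
t=(-.05-np.dot(p[:2]-hx,ax))/np.dot(d[:2],ax);q=p+t*d;print('wrist plane',q)
for off in(.046,.05,.054):
  t=(-off-np.dot(p[:2]-hx,ax))/np.dot(d[:2],ax);print(off,p+t*d)
def ang(z,x=.05):
  # front face: line through hinge frame, face 10mm before hinge; angle s.t. point (-x,z-.165) on face line with screw radius ignored
  h=z-.165; from scipy.optimize import brentq
  return brentq(lambda th: x*np.cos(th)-h*np.sin(th)-.010,.3,2.2)
for z in(.15,.155,.16,.165,.17,.175,.18,.185,.19,.2): print(z,ang(z))
"
```

```text
135 (array([0.6592, 0.0549, 0.1609]), [np.float64(0.0005022205288937423), np.float64(0.0005022205288939271)])
150 (array([0.66  , 0.0565, 0.1572]), [np.float64(0.00047999257920000203), np.float64(0.00047999257920019686)])
165 (array([0.6609, 0.0581, 0.1535]), [np.float64(0.0004576311744761735), np.float64(0.0004576311744761082)])
185 (array([0.662 , 0.0602, 0.1486]), [np.float64(0.00042760628619859816), np.float64(0.000427606286198702)])
wrist plane [0.6574 0.0504 0.171 ]
0.046 [0.6639 0.0629 0.1418]
0.05 [0.6574 0.0504 0.171 ]
0.054 [0.6509 0.0379 0.2002]
0.15 1.6694964293959933
0.155 1.570796326794719
0.16 1.4701199832579026
0.165 1.369438406004566
0.17 1.2707826782752374
0.175 1.1760052070951748
0.18 1.0865828404397686
0.185 1.0035104886009383
0.19 0.9272952180016124
0.2 0.795481884543151
```

The screw top triangulates to z ≈ 0.150–0.158 m at the expected spot, so the stop should be near 1.5 rad. Lowering on.

```bash
for a in .47 .63 .79 .95 ; do python3 arc.py $a .02|tr '\n' ' '; echo; done
```

```text
[0.12 0.12] [0.23 0.25] [0.34 0.38] [0.45 0.51] [0.55 0.64] [0.66 0.77] [0.76 0.91] [0.86 1.05] 
[0.09 0.14] [0.19 0.28] [0.28 0.43] [0.36 0.57] [0.45 0.72] [0.53 0.87] [0.6  1.02] [0.68 1.17] 
[0.07 0.15] [0.14 0.31] [0.2  0.47] [0.27 0.62] [0.33 0.78] [0.38 0.94] [0.43 1.1 ] [0.48 1.27] 
[0.05 0.16] [0.09 0.33] [0.13 0.49] [0.16 0.66] [0.2  0.82] [0.23 0.99] [0.25 1.16] [0.27 1.33]
```

Emit:
drive_tool --plan '[{"offset":[0,0.12,0.12],"delta_rot":[0,0,0],"jaw":1},{"offset":[0,0.23,0.25],"delta_rot":[0,0,0],"jaw":1},{"offset":[0,0.34,0.38],"delta_rot":[0,0,0],"jaw":1},{"offset":[0,0.45,0.51],"delta_rot":[0,0,0],"jaw":1},{"offset":[0,0.55,0.64],"delta_rot":[0,0,0],"jaw":1},{"offset":[0,0.66,0.77],"delta_rot":[0,0,0],"jaw":1},{"offset":[0,0.76,0.91],"delta_rot":[0,0,0],"jaw":1},{"offset":[0,0.86,1.05],"delta_rot":[0,0,0],"jaw":1}]'

```text
time: 11.72
position: [0.5254, -0.0164, 0.1955]
tool_rot: [-0.637, 0.771, 0.0, -0.0]
ft_force: [0.1, 0.2, -2.4]
grip_width: 0.0155
```

Emit:
drive_tool --plan '[{"offset":[0,0.09,0.14],"delta_rot":[0,0,0],"jaw":1},{"offset":[0,0.19,0.28],"delta_rot":[0,0,0],"jaw":1},{"offset":[0,0.28,0.43],"delta_rot":[0,0,0],"jaw":1},{"offset":[0,0.36,0.57],"delta_rot":[0,0,0],"jaw":1},{"offset":[0,0.45,0.72],"delta_rot":[0,0,0],"jaw":1},{"offset":[0,0.53,0.87],"delta_rot":[0,0,0],"jaw":1},{"offset":[0,0.6,1.02],"delta_rot":[0,0,0],"jaw":1},{"offset":[0,0.68,1.17],"delta_rot":[0,0,0],"jaw":1}]'

```text
time: 12.38
position: [0.5188, -0.0151, 0.1838]
tool_rot: [-0.637, 0.771, 0.0, -0.0]
ft_force: [-0.8, 0.7, -2.9]
grip_width: 0.0156
```

```bash
cat > look.py <<'E'
from h import *
import sys
k=sys.argv[1]
o=st()
for n in('scene','wrist'): cv2.imwrite(f'pics/{n}{k}.png',camera(n)[:,:,::-1])
s=cv2.imread(f'pics/scene{k}.png');w=cv2.imread(f'pics/wrist{k}.png')
a=cv2.resize(s[150:230,270:390],None,fx=6,fy=6,interpolation=cv2.INTER_CUBIC)
cv2.imwrite(f'pics/s{k}c.png',a)
cv2.imwrite(f'pics/w{k}c.png',cv2.resize(w[0:180,60:360],None,fx=2.6,fy=2.6,interpolation=cv2.INTER_CUBIC))
E
python3 look.py 11
```

```text
t 12.38 p [ 0.5188 -0.0151  0.1838] yaw -100.87 zax [-0. -0. -1.] F [-0.7634  0.6634 -2.9492] M [-0.0346  0.3798  0.0655] w 0.01556370382975581
```

View pics/s11c.png

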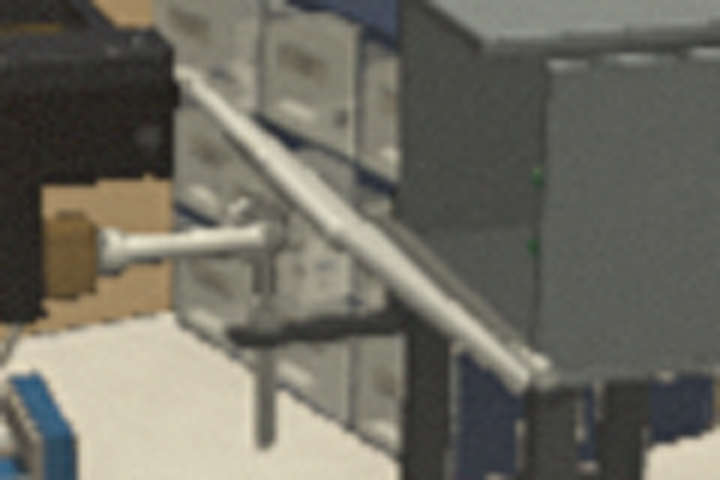

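View pics/w11c.png

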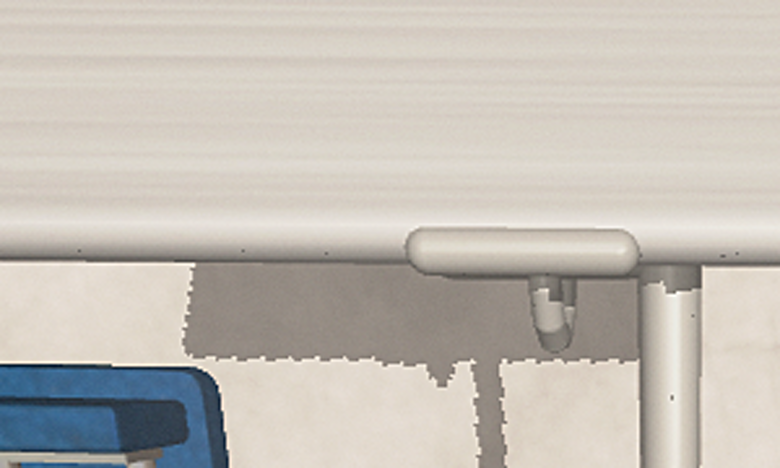

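Emit:
drive_tool --plan '[{"offset":[0,0.07,0.15],"delta_rot":[0,0,0],"jaw":1},{"offset":[0,0.14,0.31],"delta_rot":[0,0,0],"jaw":1},{"offset":[0,0.2,0.47],"delta_rot":[0,0,0],"jaw":1},{"offset":[0,0.27,0.62],"delta_rot":[0,0,0],"jaw":1},{"offset":[0,0.33,0.78],"delta_rot":[0,0,0],"jaw":1},{"offset":[0,0.38,0.94],"delta_rot":[0,0,0],"jaw":1},{"offset":[0,0.43,1.1],"delta_rot":[0,0,0],"jaw":1},{"offset":[0,0.48,1.27],"delta_rot":[0,0,0],"jaw":1}]'

```text
time: 13.15
position: [0.5141, -0.0142, 0.1711]
tool_rot: [-0.637, 0.771, 0.0, -0.0]
ft_force: [-1.3, -0.4, -0.5]
grip_width: 0.016
```

```bash
python3 look.py 12;for a in .95 1.05 1.15  ; do python3 arc.py $a .0125|tr '\n' ' '; echo; done
```

```text
t 13.15 p [ 0.5141 -0.0142  0.1711] yaw -100.88 zax [-0. -0. -1.] F [-1.2678 -0.3996 -0.5074] M [-0.0269  0.404  -0.0287] w 0.0159586715825455
[0.03 0.1 ] [0.06 0.2 ] [0.08 0.31] [0.11 0.41] [0.13 0.51] [0.16 0.62] [0.18 0.72] [0.2  0.82] 
[0.02 0.1 ] [0.04 0.21] [0.05 0.31] [0.07 0.42] [0.08 0.52] [0.09 0.63] [0.1  0.73] [0.11 0.84] 
[0.01 0.11] [0.02 0.21] [0.02 0.32] [0.03 0.42] [0.03 0.53] [0.03 0.63] [0.03 0.74] [0.03 0.85]
```

View pics/s12c.png

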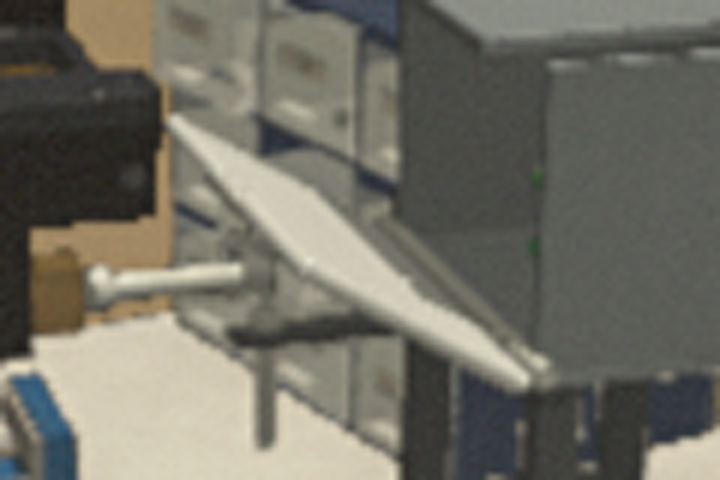

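The hook load shows cleanly in the moment: My rose from 0.17 to 0.40 N m, about 2 N of hatch weight on the pin. I'll use that as the feeler.

Emit:
drive_tool --plan '[{"offset":[0,0.03,0.1],"delta_rot":[0,0,0],"jaw":1},{"offset":[0,0.06,0.2],"delta_rot":[0,0,0],"jaw":1},{"offset":[0,0.08,0.31],"delta_rot":[0,0,0],"jaw":1},{"offset":[0,0.11,0.41],"delta_rot":[0,0,0],"jaw":1},{"offset":[0,0.13,0.51],"delta_rot":[0,0,0],"jaw":1},{"offset":[0,0.16,0.62],"delta_rot":[0,0,0],"jaw":1},{"offset":[0,0.18,0.72],"delta_rot":[0,0,0],"jaw":1},{"offset":[0,0.2,0.82],"delta_rot":[0,0,0],"jaw":1}]'

```text
time: 13.92
position: [0.5122, -0.0138, 0.1629]
tool_rot: [-0.637, 0.771, 0.0, -0.0]
ft_force: [-1.0, 0.4, -2.3]
grip_width: 0.0156
```

```bash
python3 look.py 13
```

```text
t 13.92 p [ 0.5122 -0.0138  0.1629] yaw -100.87 zax [-0.0001 -0.     -1.    ] F [-0.9594  0.4008 -2.3332] M [-0.027   0.4021  0.0544] w 0.015647339328887986
```

View pics/s13c.png

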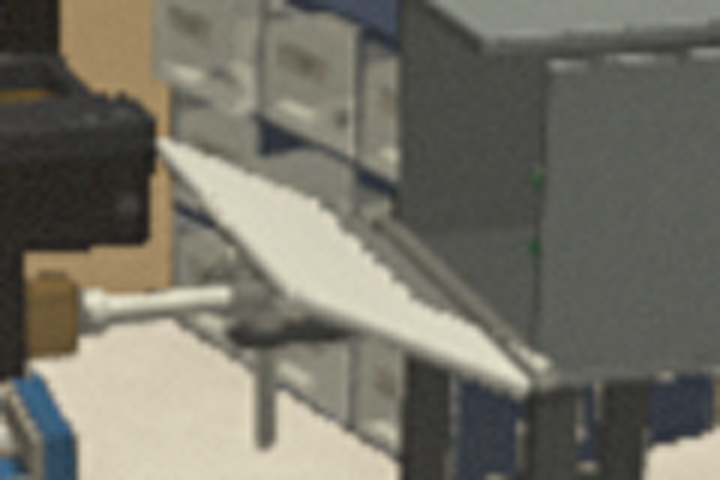

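Weight still on the pin (My 0.40), hatch about 1.1 rad. Continuing.

Emit:
drive_tool --plan '[{"offset":[0,0.02,0.1],"delta_rot":[0,0,0],"jaw":1},{"offset":[0,0.04,0.21],"delta_rot":[0,0,0],"jaw":1},{"offset":[0,0.05,0.31],"delta_rot":[0,0,0],"jaw":1},{"offset":[0,0.07,0.42],"delta_rot":[0,0,0],"jaw":1},{"offset":[0,0.08,0.52],"delta_rot":[0,0,0],"jaw":1},{"offset":[0,0.09,0.63],"delta_rot":[0,0,0],"jaw":1},{"offset":[0,0.1,0.73],"delta_rot":[0,0,0],"jaw":1},{"offset":[0,0.11,0.84],"delta_rot":[0,0,0],"jaw":1}]'

```text
time: 14.68
position: [0.5111, -0.0136, 0.1545]
tool_rot: [-0.637, 0.771, 0.0, -0.0]
ft_force: [-1.0, -0.6, -2.3]
grip_width: 0.0155
```

```bash
python3 look.py 14
```

```text
t 14.68 p [ 0.5111 -0.0136  0.1545] yaw -100.88 zax [-0. -0. -1.] F [-1.0103 -0.5892 -2.3292] M [ 0.0201  0.4015 -0.029 ] w 0.015510072657617476
```

View pics/s14c.png

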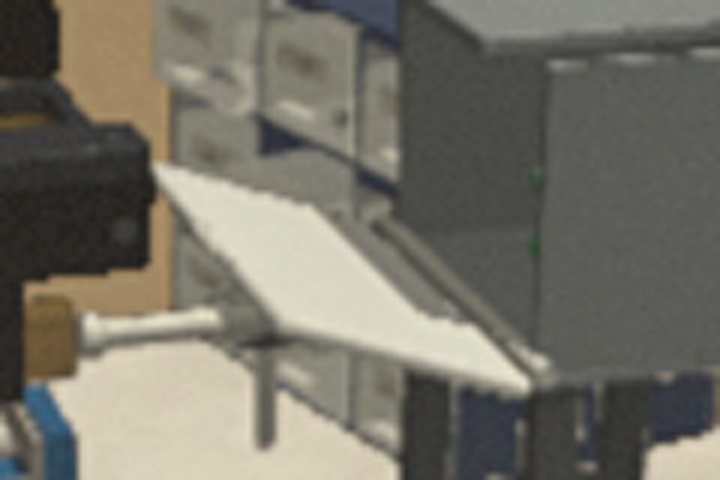

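View pics/w14c.png

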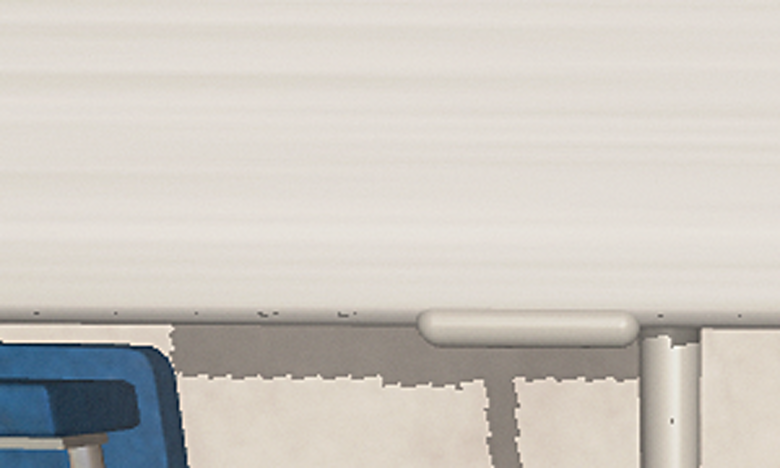

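Still hanging on the pin (My 0.40). From here each call is under 7 mm, less than the 8 mm play, so the stop can be felt as unloading before any push.

```bash
for a in 1.15 1.23 1.31 1.39 ; do python3 arc.py $a .01|tr '\n' ' '; echo; done
```

```text
[0.01 0.08] [0.01 0.17] [0.02 0.25] [0.02 0.34] [0.03 0.42] [0.03 0.51] [0.03 0.59] [0.03 0.68] 
[-0.    0.08] [-0.    0.17] [-0.    0.25] [-0.01  0.34] [-0.01  0.42] [-0.01  0.51] [-0.02  0.59] [-0.02  0.68] 
[-0.01  0.08] [-0.01  0.17] [-0.02  0.25] [-0.03  0.34] [-0.04  0.42] [-0.05  0.51] [-0.07  0.59] [-0.08  0.67] 
[-0.01  0.08] [-0.03  0.17] [-0.04  0.25] [-0.06  0.33] [-0.08  0.42] [-0.09  0.5 ] [-0.11  0.58] [-0.13  0.66]
```

Emit:
drive_tool --plan '[{"offset":[0,0.01,0.08],"delta_rot":[0,0,0],"jaw":1},{"offset":[0,0.01,0.17],"delta_rot":[0,0,0],"jaw":1},{"offset":[0,0.02,0.25],"delta_rot":[0,0,0],"jaw":1},{"offset":[0,0.02,0.34],"delta_rot":[0,0,0],"jaw":1},{"offset":[0,0.03,0.42],"delta_rot":[0,0,0],"jaw":1},{"offset":[0,0.03,0.51],"delta_rot":[0,0,0],"jaw":1},{"offset":[0,0.03,0.59],"delta_rot":[0,0,0],"jaw":1},{"offset":[0,0.03,0.68],"delta_rot":[0,0,0],"jaw":1}]'

```text
time: 15.45
position: [0.5108, -0.0136, 0.1478]
tool_rot: [-0.637, 0.771, 0.0, -0.0]
ft_force: [-1.3, -0.2, -2.3]
grip_width: 0.0158
```

```bash
python3 look.py 15
```

```text
t 15.45 p [ 0.5108 -0.0136  0.1478] yaw -100.88 zax [-0.  0. -1.] F [-1.3426 -0.2094 -2.3092] M [-0.0412  0.3787  0.0176] w 0.01580730641210864
```

View pics/s15c.png

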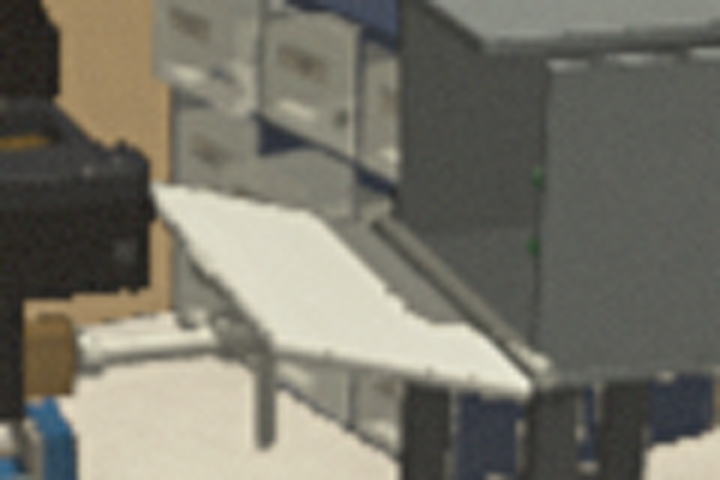

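Still moving with the pin (My 0.38; near corner from (270,325) to (265,350)).

Emit:
drive_tool --plan '[{"offset":[0,0,0.08],"delta_rot":[0,0,0],"jaw":1},{"offset":[0,0,0.17],"delta_rot":[0,0,0],"jaw":1},{"offset":[0,0,0.25],"delta_rot":[0,0,0],"jaw":1},{"offset":[0,-0.01,0.34],"delta_rot":[0,0,0],"jaw":1},{"offset":[0,-0.01,0.42],"delta_rot":[0,0,0],"jaw":1},{"offset":[0,-0.01,0.51],"delta_rot":[0,0,0],"jaw":1},{"offset":[0,-0.02,0.59],"delta_rot":[0,0,0],"jaw":1},{"offset":[0,-0.02,0.68],"delta_rot":[0,0,0],"jaw":1}]'

```text
time: 16.22
position: [0.5111, -0.0136, 0.141]
tool_rot: [-0.637, 0.771, -0.0, 0.0]
ft_force: [-1.1, -0.2, -2.3]
grip_width: 0.0158
```

```bash
python3 look.py 16
```

```text
t 16.22 p [ 0.5111 -0.0136  0.141 ] yaw -100.88 zax [ 0.0001 -0.     -1.    ] F [-1.0708 -0.19   -2.3481] M [ 0.005   0.343  -0.0065] w 0.01579777953543818
```

View pics/s16c.png

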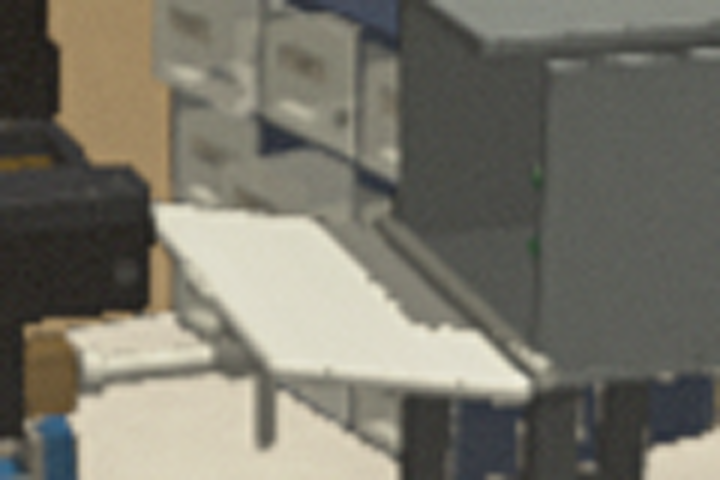

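Still on the pin. One more step.

Emit:
drive_tool --plan '[{"offset":[0,-0.01,0.08],"delta_rot":[0,0,0],"jaw":1},{"offset":[0,-0.01,0.17],"delta_rot":[0,0,0],"jaw":1},{"offset":[0,-0.02,0.25],"delta_rot":[0,0,0],"jaw":1},{"offset":[0,-0.03,0.34],"delta_rot":[0,0,0],"jaw":1},{"offset":[0,-0.04,0.42],"delta_rot":[0,0,0],"jaw":1},{"offset":[0,-0.05,0.51],"delta_rot":[0,0,0],"jaw":1},{"offset":[0,-0.06,0.58],"delta_rot":[0,0,0],"jaw":1},{"offset":[0,-0.07,0.62],"delta_rot":[0,0,0],"jaw":1}]'

```text
time: 16.98
position: [0.5117, -0.0137, 0.1347]
tool_rot: [-0.637, 0.771, 0.0, -0.0]
ft_force: [0.1, 0.5, -2.7]
grip_width: 0.0157
```

```bash
python3 look.py 17
```

```text
t 16.98 p [ 0.5117 -0.0137  0.1347] yaw -100.88 zax [-0.0001  0.     -1.    ] F [ 0.087   0.4981 -2.6574] M [-0.0553  0.3816  0.0107] w 0.0157090470345496
```

View pics/s17c.png

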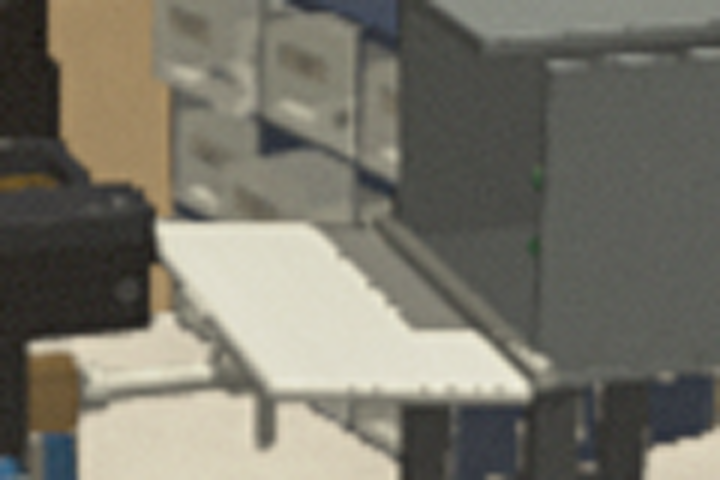

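Corner now at (268,393), My 0.38, so the pin still bears the weight at about 1.44 rad. Slower again.

Emit:
drive_tool --plan '[{"offset":[0,-0.01,0.06],"delta_rot":[0,0,0],"jaw":1},{"offset":[0,-0.02,0.12],"delta_rot":[0,0,0],"jaw":1},{"offset":[0,-0.03,0.18],"delta_rot":[0,0,0],"jaw":1},{"offset":[0,-0.04,0.24],"delta_rot":[0,0,0],"jaw":1},{"offset":[0,-0.05,0.3],"delta_rot":[0,0,0],"jaw":1},{"offset":[0,-0.06,0.36],"delta_rot":[0,0,0],"jaw":1},{"offset":[0,-0.07,0.42],"delta_rot":[0,0,0],"jaw":1},{"offset":[0,-0.08,0.48],"delta_rot":[0,0,0],"jaw":1}]'

```text
time: 17.75
position: [0.5128, -0.0139, 0.1301]
tool_rot: [-0.637, 0.771, -0.0, 0.0]
ft_force: [-1.0, -0.1, -1.1]
grip_width: 0.0158
```

```bash
python3 look.py 18
```

```text
t 17.75 p [ 0.5128 -0.0139  0.1301] yaw -100.88 zax [ 0.0007 -0.0001 -1.    ] F [-0.9616 -0.1321 -1.0566] M [-0.0107  0.2282  0.0044] w 0.015835545556097192
```

View pics/s18c.png

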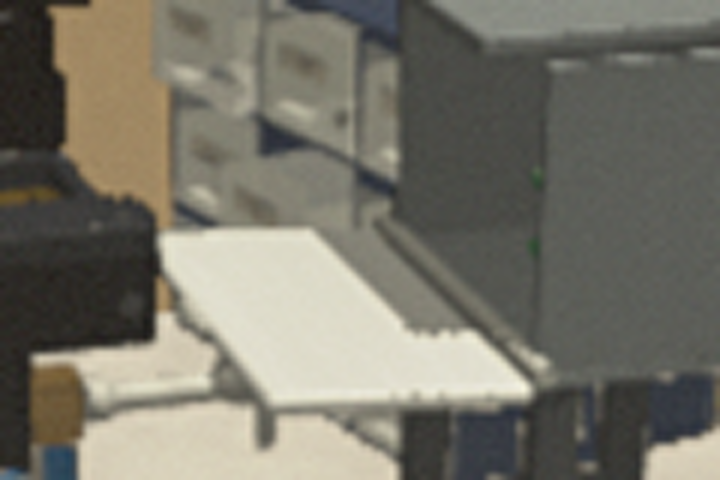

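My fell to 0.23 (pin unloaded) and the corner moved less than the pin did. The hatch seems to lie on its stop; I confirm with a further 2 mm, still within the play.

Emit:
drive_tool --plan '[{"offset":[0,-0.01,0.05],"delta_rot":[0,0,0],"jaw":1},{"offset":[0,-0.02,0.1],"delta_rot":[0,0,0],"jaw":1},{"offset":[0,-0.03,0.15],"delta_rot":[0,0,0],"jaw":1},{"offset":[0,-0.04,0.2],"delta_rot":[0,0,0],"jaw":1},{"offset":[0,-0.04,0.2],"delta_rot":[0,0,0],"jaw":1},{"offset":[0,-0.04,0.2],"delta_rot":[0,0,0],"jaw":1},{"offset":[0,-0.04,0.2],"delta_rot":[0,0,0],"jaw":1},{"offset":[0,-0.04,0.2],"delta_rot":[0,0,0],"jaw":1}]'

```text
time: 18.52
position: [0.5129, -0.014, 0.1281]
tool_rot: [-0.637, 0.771, -0.0, -0.0]
ft_force: [-0.9, -0.1, -0.9]
grip_width: 0.0156
```

```bash
python3 look.py 19; python3 -c "
import cv2,numpy as np
a=cv2.imread('pics/scene18.png');b=cv2.imread('pics/scene19.png');c=cv2.imread('pics/scene17.png')
# hatch shift
for p,q in((c,a),(a,b)):
  A=cv2.cvtColor(p[185:222,320:360],6).astype(np.float32);B=cv2.cvtColor(q[185:222,320:360],6).astype(np.float32)
  print(cv2.phaseCorrelate(A,B), np.abs(A-B).mean())
"
```

```text
t 18.52 p [ 0.5129 -0.014   0.1281] yaw -100.88 zax [ 0. -0. -1.] F [-0.8561 -0.0976 -0.8759] M [-0.0445  0.1328 -0.0369] w 0.015646755129102012
((0.010104519165068382, -0.03229228882339186), 1.1277116939425469) 7.0094595
((0.031944781208341766, 0.07134910833463692), 1.0135032464563847) 1.4378378
```

View pics/s19c.png

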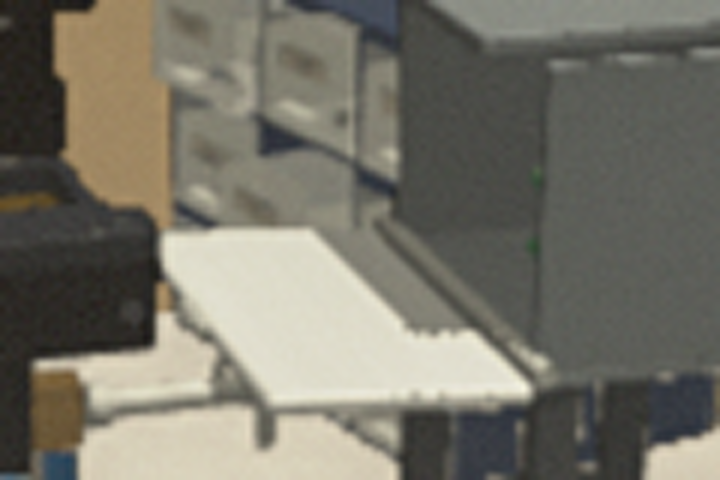

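The hatch did not move (picture difference at noise level) while the pin went 2 mm farther unloaded: it lies on its stop. Now withdrawing the hook to the right.

Emit:
drive_tool --plan '[{"offset":[0.3,0,0],"delta_rot":[0,0,0],"jaw":1},{"offset":[0.7,0,0],"delta_rot":[0,0,0],"jaw":1},{"offset":[1.2,0,0],"delta_rot":[0,0,0],"jaw":1},{"offset":[1.8,0,0],"delta_rot":[0,0,0],"jaw":1},{"offset":[2.4,0,0],"delta_rot":[0,0,0],"jaw":1},{"offset":[3,0,0],"delta_rot":[0,0,0],"jaw":1},{"offset":[3.6,0,0],"delta_rot":[0,0,0],"jaw":1},{"offset":[4.2,0,0],"delta_rot":[0,0,0],"jaw":1}]'

```text
time: 19.28
position: [0.5048, -0.056, 0.1281]
tool_rot: [-0.637, 0.771, -0.0, -0.0]
ft_force: [-0.8, 0.3, -1.6]
grip_width: 0.0161
```

```bash
python3 look.py 20
```

```text
t 19.28 p [ 0.5048 -0.056   0.1281] yaw -100.9 zax [ 0. -0. -1.] F [-0.7889  0.281  -1.5979] M [-0.01    0.1698 -0.0135] w 0.01606110446882873
```

View pics/s20c.png

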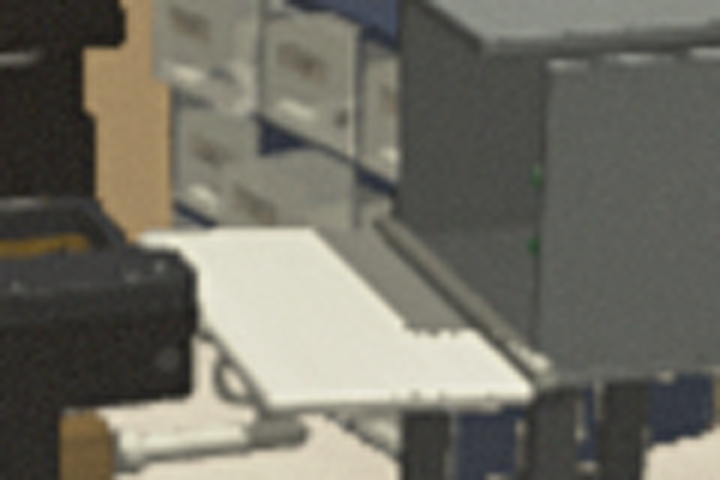

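View pics/w20c.png

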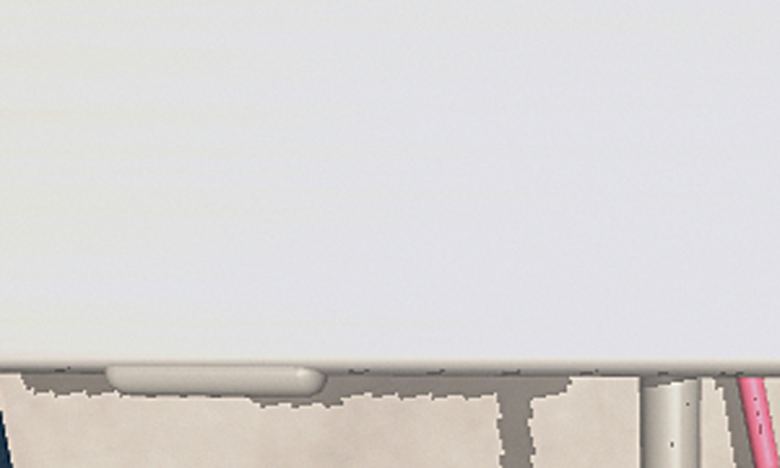

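The hook is out: the ring hangs free at (228,378) in the crop, the rod is to its right, and the hatch is unmoved. Backing out from under the hatch, then up.

Emit:
drive_tool --plan '[{"offset":[0,1.5,0],"delta_rot":[0,0,0],"jaw":1},{"offset":[0,3.2,0],"delta_rot":[0,0,0],"jaw":1},{"offset":[0,5,0],"delta_rot":[0,0,0],"jaw":1},{"offset":[0,6.8,0],"delta_rot":[0,0,0],"jaw":1},{"offset":[0.5,8,-0.5],"delta_rot":[0,0,0],"jaw":1},{"offset":[2,8.2,-2],"delta_rot":[0,0,0],"jaw":1},{"offset":[4,8.2,-4],"delta_rot":[0,0,0],"jaw":1},{"offset":[6,8.2,-6],"delta_rot":[0,0,0],"jaw":1}]'

```text
time: 20.05
position: [0.4124, -0.099, 0.1889]
tool_rot: [-0.637, 0.771, 0.0, -0.0]
ft_force: [0.4, -0.7, -1.3]
grip_width: 0.0158
```

```bash
python3 -c "
from h import *
o=st();plan((.4498,-.343,.15),np.radians(-89.3))"
```

```text
t 20.05 p [ 0.4124 -0.099   0.1889] yaw -100.81 zax [-0.0007  0.0004 -1.    ] F [ 0.4467 -0.657  -1.256 ] M [-0.0365  0.0807  0.0798] w 0.015771888730833773
offset cm [23.2678 -8.2483  3.8728] rot deg [  0.0418   0.0215 -11.5063]
```

Emit:
drive_tool --plan '[{"offset":[3.5,-1.2,0.3],"delta_rot":[0,0,-1.5],"jaw":1},{"offset":[7,-2.5,1],"delta_rot":[0,0,-3],"jaw":1},{"offset":[10.5,-3.7,2],"delta_rot":[0,0,-5],"jaw":1},{"offset":[14,-5,3],"delta_rot":[0,0,-7],"jaw":1},{"offset":[17.5,-6.2,3.5],"delta_rot":[0,0,-9],"jaw":1},{"offset":[20.5,-7.3,3.9],"delta_rot":[0,0,-10.5],"jaw":1},{"offset":[22.5,-8,3.9],"delta_rot":[0,0,-11.5],"jaw":1},{"offset":[23.2,-8.2,3.9],"delta_rot":[0,0,-11.5],"jaw":1}]'

```text
time: 20.72
position: [0.4507, -0.3469, 0.1493]
tool_rot: [0.71, -0.704, 0.002, 0.0]
ft_force: [-0.1, 0.2, -0.3]
grip_width: 0.0161
```

Emit:
drive_tool --plan '[{"offset":[0,0,1],"delta_rot":[0,0,0],"jaw":1},{"offset":[0,0,2.5],"delta_rot":[0,0,0],"jaw":1},{"offset":[0,0,3.5],"delta_rot":[0,0,0],"jaw":1},{"offset":[0,0,4],"delta_rot":[0,0,0],"jaw":1},{"offset":[0,0,4],"delta_rot":[0,0,0],"jaw":1},{"offset":[0,0,4],"delta_rot":[0,0,0],"jaw":1},{"offset":[0,0,4],"delta_rot":[0,0,0],"jaw":1},{"offset":[0,0,4],"delta_rot":[0,0,0],"jaw":1}]'

```text
time: 21.38
position: [0.4504, -0.342, 0.1098]
tool_rot: [0.711, -0.703, 0.001, 0.0]
ft_force: [1.2, -0.7, -1.0]
grip_width: 0.0158
```

```bash
python3 -c "
from h import *
o=st();plan((.4499,-.343,.03),np.radians(-89.3))
for n in('scene','wrist','top'): cv2.imwrite(f'pics/{n}21.png',camera(n)[:,:,::-1])
s=cv2.imread('pics/scene21.png')
cv2.imwrite('pics/s21c.png',cv2.resize(s[310:420,250:390],None,fx=5,fy=5,interpolation=cv2.INTER_CUBIC))
"
```

```text
t 21.38 p [ 0.4504 -0.342   0.1098] yaw -89.35 zax [ 0.001 -0.001 -1.   ] F [ 1.1832 -0.7028 -1.0196] M [-0.0796  0.1885  0.0095] w 0.015772173473475978
offset cm [0.0879 0.0556 7.9754] rot deg [-0.0543 -0.0608 -0.0535]
```

View pics/s21c.png

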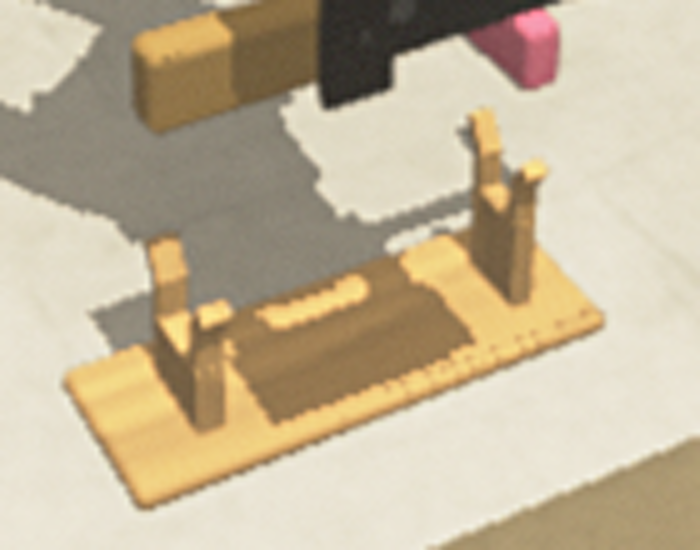

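View pics/wrist21.png

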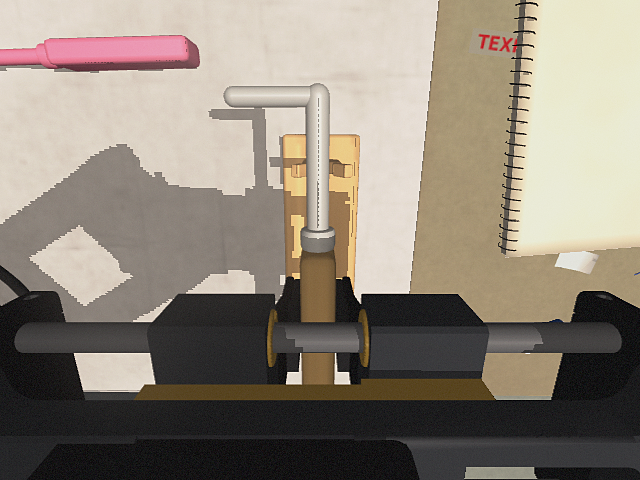

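Rest empty and unmoved; the fork gap at u≈321 asks for about 1–2 mm to the right. Lowering with that correction.

Emit:
drive_tool --plan '[{"offset":[0.12,0.05,1.2],"delta_rot":[0,0,0],"jaw":1},{"offset":[0.12,0.05,2.6],"delta_rot":[0,0,0],"jaw":1},{"offset":[0.12,0.05,4],"delta_rot":[0,0,0],"jaw":1},{"offset":[0.12,0.05,5],"delta_rot":[0,0,0],"jaw":1},{"offset":[0.12,0.05,6],"delta_rot":[0,0,0],"jaw":1},{"offset":[0.12,0.05,6.8],"delta_rot":[0,0,0],"jaw":1},{"offset":[0.12,0.05,7.4],"delta_rot":[0,0,0],"jaw":1},{"offset":[0.12,0.05,7.8],"delta_rot":[0,0,0],"jaw":1}]'

```text
time: 22.2
position: [0.4493, -0.3431, 0.0304]
tool_rot: [0.711, -0.703, -0.0, -0.0]
ft_force: [0.1, 0.3, -0.8]
grip_width: 0.0159
```

```bash
python3 -c "
from h import *
o=st()
for n in('scene','wrist'): cv2.imwrite(f'pics/{n}22.png',camera(n)[:,:,::-1])
s=cv2.imread('pics/scene22.png')
cv2.imwrite('pics/s22c.png',cv2.resize(s[310:420,250:390],None,fx=5,fy=5,interpolation=cv2.INTER_CUBIC))
"
```

```text
t 22.2 p [ 0.4493 -0.3431  0.0304] yaw -89.38 zax [-0.0004  0.0004 -1.    ] F [ 0.0674  0.2913 -0.8434] M [-0.0957  0.1527 -0.0053] w 0.01587594649607143
```

View pics/s22c.png

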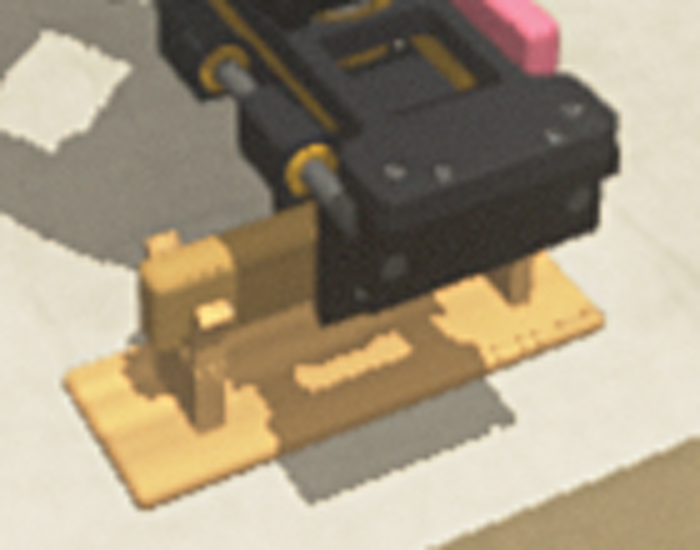

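View pics/wrist22.png

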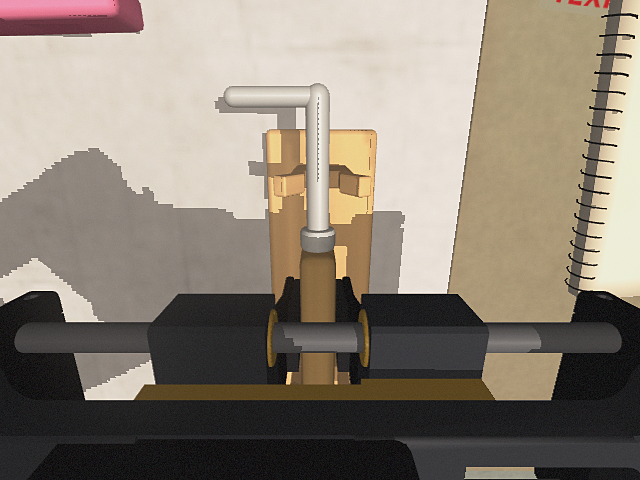

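In both forks, same wrist view as when it was gripped. Down gently until seated.

Emit:
drive_tool --plan '[{"offset":[0,0,0.03],"delta_rot":[0,0,0],"jaw":1},{"offset":[0,0,0.06],"delta_rot":[0,0,0],"jaw":1},{"offset":[0,0,0.09],"delta_rot":[0,0,0],"jaw":1},{"offset":[0,0,0.12],"delta_rot":[0,0,0],"jaw":1},{"offset":[0,0,0.15],"delta_rot":[0,0,0],"jaw":1},{"offset":[0,0,0.15],"delta_rot":[0,0,0],"jaw":1},{"offset":[0,0,0.15],"delta_rot":[0,0,0],"jaw":1},{"offset":[0,0,0.15],"delta_rot":[0,0,0],"jaw":1}]'

```text
time: 22.97
position: [0.4494, -0.3432, 0.0296]
tool_rot: [0.711, -0.703, 0.0, 0.0]
ft_force: [0.7, 0.3, -0.8]
grip_width: 0.0158
```

Emit:
drive_tool --plan '[{"offset":[0,0,0.03],"delta_rot":[0,0,0],"jaw":1},{"offset":[0,0,0.06],"delta_rot":[0,0,0],"jaw":1},{"offset":[0,0,0.1],"delta_rot":[0,0,0],"jaw":1},{"offset":[0,0,0.1],"delta_rot":[0,0,0],"jaw":1},{"offset":[0,0,0.1],"delta_rot":[0,0,0],"jaw":1},{"offset":[0,0,0.1],"delta_rot":[0,0,0],"jaw":1},{"offset":[0,0,0.1],"delta_rot":[0,0,0],"jaw":1},{"offset":[0,0,0.1],"delta_rot":[0,0,0],"jaw":1}]'

```text
time: 23.63
position: [0.4494, -0.3432, 0.0295]
tool_rot: [0.711, -0.703, 0.0, 0.0]
ft_force: [-0.8, 1.9, 6.0]
grip_width: 0.0156
```

Contact: 6 N up and no further sinking, at the same height as when first gripped, so it is seated. Releasing.

Emit:
drive_tool --plan '[{"offset":[0,0,-0.05],"delta_rot":[0,0,0],"jaw":1.6},{"offset":[0,0,-0.1],"delta_rot":[0,0,0],"jaw":2},{"offset":[0,0,-0.1],"delta_rot":[0,0,0],"jaw":3},{"offset":[0,0,-0.1],"delta_rot":[0,0,0],"jaw":4},{"offset":[0,0,-0.1],"delta_rot":[0,0,0],"jaw":5},{"offset":[0,0,-0.1],"delta_rot":[0,0,0],"jaw":5},{"offset":[0,0,-0.1],"delta_rot":[0,0,0],"jaw":5},{"offset":[0,0,-0.1],"delta_rot":[0,0,0],"jaw":5}]'

```text
time: 24.3
position: [0.4494, -0.3431, 0.0294]
tool_rot: [0.711, -0.703, -0.0, -0.0]
ft_force: [-0.3, 0.2, -0.5]
grip_width: 0.0479
```

Emit:
drive_tool --plan '[{"offset":[0,0,-1],"delta_rot":[0,0,0],"jaw":5},{"offset":[0,0,-3],"delta_rot":[0,0,0],"jaw":5},{"offset":[0,0,-6],"delta_rot":[0,0,0],"jaw":5},{"offset":[0,0,-9],"delta_rot":[0,0,0],"jaw":5},{"offset":[0,0,-12],"delta_rot":[0,0,0],"jaw":5},{"offset":[0,0,-15],"delta_rot":[0,0,0],"jaw":5},{"offset":[0,0,-17],"delta_rot":[0,0,0],"jaw":5},{"offset":[0,0,-17],"delta_rot":[0,0,0],"jaw":5}]'

```text
time: 24.97
position: [0.4516, -0.3454, 0.2053]
tool_rot: [0.711, -0.703, 0.006, 0.0]
ft_force: [0.0, -1.0, -0.6]
grip_width: 0.0504
```

```bash
python3 -c "
from h import *
o=st()
for n in('scene','wrist','top'): cv2.imwrite(f'pics/{n}23.png',camera(n)[:,:,::-1])
s=cv2.imread('pics/scene23.png')
cv2.imwrite('pics/s23c.png',cv2.resize(s[320:417,255:385],None,fx=6,fy=6,interpolation=cv2.INTER_CUBIC))
"
```

```text
t 24.97 p [ 0.4516 -0.3454  0.2053] yaw -89.37 zax [ 0.0073 -0.0082 -0.9999] F [ 0.0176 -0.9788 -0.6491] M [-0.0215  0.1607  0.0104] w 0.05042699746464966
```

View pics/s23c.png

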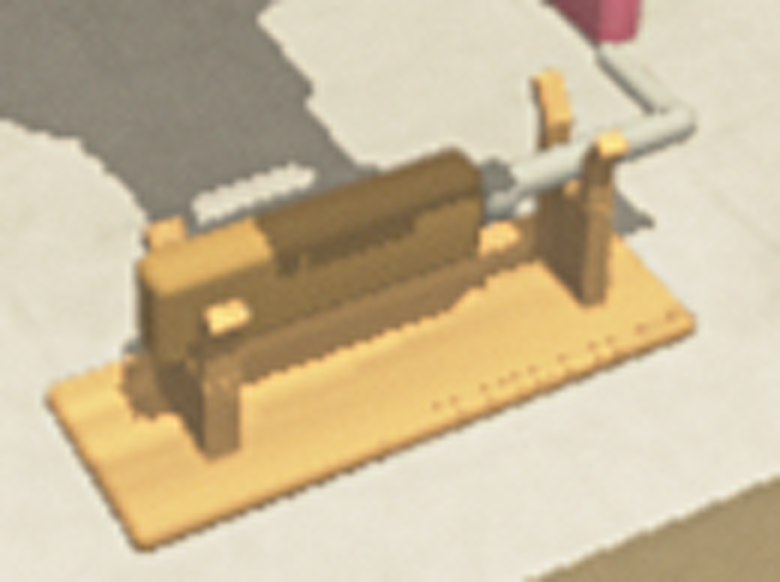

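View pics/scene23.png

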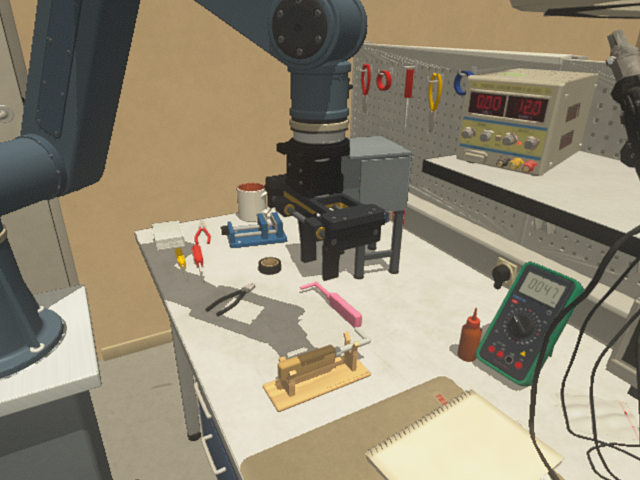

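View pics/wrist23.png

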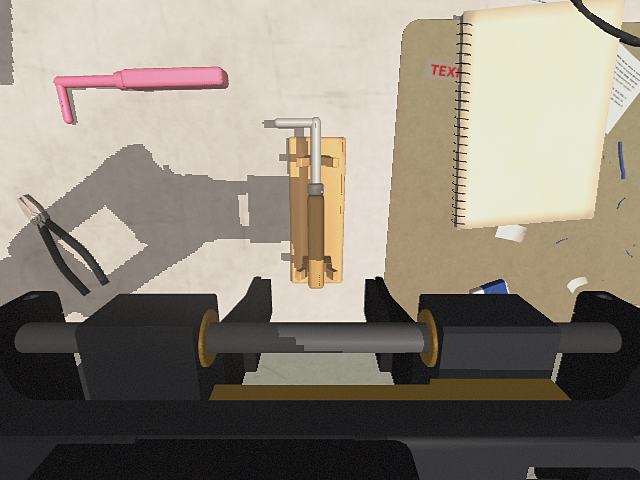

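The pole lies in both forks as at the start (within about 1 mm in the scene crop), and the tape, cutters and dropper stand at their first pixels. One last look at the hatch from above.

```bash
python3 -c "
import cv2
t=cv2.imread('pics/top23.png')
cv2.imwrite('pics/t23c.png',cv2.resize(t[110:350,190:430],None,fx=2.4,fy=2.4,interpolation=cv2.INTER_CUBIC))"
```

```text
(no output)
```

View pics/t23c.png

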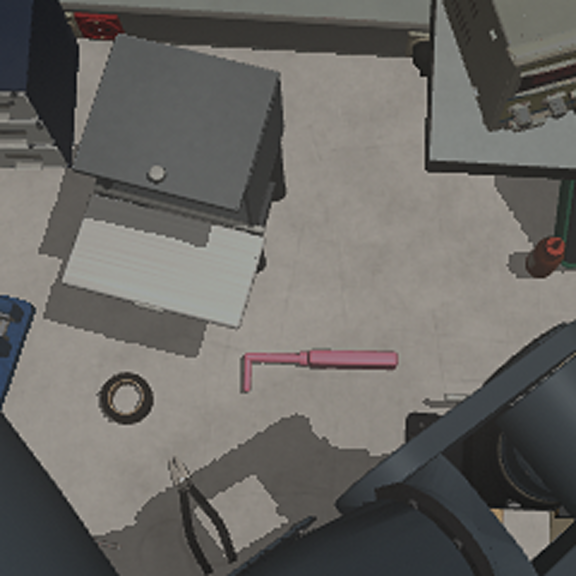

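The hatch lies open and flat before the locker, and the tape, cutters and dropper are undisturbed. Handing in.

```bash
python3 -c "
from rig import *
print(hand_in())"
```

```text
the job is handed in; nothing more can be done
None
```

The hatch is open on its stop, the hook pole is back in its rest, and I handed the job in at about 25 s; no verdict was reported.

- **Pole and hook:** I took the wooden pole from its rest and put its pin through the eye sideways from the right. The wrist pictures showed the pin through the ring.
- **Catch and lowering:** I pulled the catch off, reading about 3 N of force on the tool while pulling. I let the hatch down along its arc with the pole level and the pin carrying the hatch's weight. The turning speed was about 0.25 rad/s.
- **Stop:** I felt the stop when the load came off the pin, by my estimate at about 1.5 rad. Two more millimetres of pin travel moved neither the hatch nor the load, so I did not press on.
- **Return:** I unhooked to the right and laid the pole back in both forks. It came to rest at the same height as when I gripped it, within about 1 mm of its first position in the scene picture. The robot stands clear of everything.

The last pictures show the hatch flat on its stop and the tape roll, side cutters and dropper bottle where they were. No check failed. Three estimates were off by a few millimetres along the way, none of them causing trouble:

- My first estimate of the eye was about 4 mm to the left of where the wrist camera put it, and I followed the wrist camera.
- The pole sat 1 to 3 mm higher in the hand than I first took it to be.
- Setting the pole down peaked at about 6 N on the rest.

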